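# Unpack pigment jars and roll them into the store bay

### The arm

A 6-joint arm with a two-finger parallel gripper is mounted at the origin on the work surface. World frame = base frame: x ahead of the robot, y to its left, z up, the work surface at z = 0. Lengths are in m, angles in rad, forces in N, time in s.
With the tool pointing down it reaches from about 0.375 to 0.975 m from the base axis. Payload 3.8 kg.
Tool frame: the origin (TCP) lies midway between the tips of the shut fingers; the grasp point (between the pads) lies 19 mm behind it; z points along the fingers, y is the line along which they close (so a half turn about z gives the same grasp; the last joint's range is limited). The gripper opens to 85 mm and grips with 20 to 120 N. Pads are 22 mm wide; open, the fingers measure 114 mm over their backs; the gripper's body (76 mm by 85 mm) begins 54 mm behind the grasp point. The pads swing forward as they close: fully open they stand 13 mm farther back than shut.
Start: joints at [1.173, 0.264, 1.604, -0, 1.274, -0.037], TCP at [0.238, 0.632, 0.231] pointing down, gripper open.
Joint ranges: [-2.63, 2.63], [-0.94, 2.18], [0.31, 2.57], [-1.31, 4.45], [0, 2.66], [-2.55, 2.55]. Speed limits (rad/s): [2.57, 2.57, 3.14, 3.14, 3.14, 3.14].

### API

Orientations are given as a rotation vector (axis times angle).
In Python, from workcell import * gives the robot as it stands. The module is installed in compiled form; this text tells all that it offers.
- The arm moves only by the tool apply_moves, never from a script. Its arguments are lists of equal length, an entry for each row: "fingers": the opening, from 0 (shut) to 1 (fully open); "travel": the shift along the tool's x, y, z normalised to -1 to 1, where 1 is 0.05 m, a list of three; "rotation": the turn, a rotation vector about the tool's x, y, z normalised to -1 to 1, where 1 is 6 degrees, a list of three. In form: {"fingers": [fingers, ...], "travel": [[dx, dy, dz], ...], "rotation": [[ax, ay, az], ...]}. A call has 1 to 12 rows; each row shifts and turns the commanded pose from where the row before left it, along the tool's axes as they then stand; what a row does not reach is not made up. A row lasts 1/10 s, in which the tool goes at most 50 mm and 8.59 degrees, less where a joint would pass 70% of its speed; a pose out of reach is approached as far as the arm can. A call with a number of a shift or a turn outside -1 to 1 is refused whole. A call with a gripper value outside its range is refused whole. The fingers move at their own pace and stop on an object; "newtons" is the grip in N (left out, the last holds). Time passes only in rows, so rows that do not move let the fingers close. It gives the time, the measured TCP pose, the force, the opening and the grip force at its end, in the units of the state.
- read_state(): the state, without advancing time (a new reading comes with each control period).
- read_camera(name): name is "side" or "top" or "wrist"; returns a dict with "image" (384x512x3 uint8, red, green, blue), "fx", "fy", "cx", "cy" (pixels), "extrinsics" (4x4, takes a point from world to camera coordinates). Camera axes: x right, y down, z forward; pixel columns grow to the right and rows downward; lengths in m; the calibration is good to about 2 mm. A picture is of the moment at which its call begins. There is no depth.
- finish_job(): hands the job in; it is judged then, once.
Trained networks look in the newest picture that a camera, given by its name, has taken for a name from the list of things; names that differ only in an ending like _2 or _b are one class to them, and where a whole thing is asked for, a point or a joint stands for the part that bears it (a point fixed in the world has none). Each returns a list of dicts, best first, with "p" (0 to 1); they miss things now and then, are a little off and sometimes report something else, mostly with a low value. They report only what shows in the picture. A call takes as long as a camera call. They do not tell look-alikes from the thing itself.
- regions_of(camera, name): "mask" (384x512 bool, what is visible of it) and "bbox" ([left, top, width, height] in pixels, round what is visible of it).
- tip_of(camera, name): "location" ([column, row] in pixels: a listed point, or the origin of a listed thing).
The state is a dict: "time": time; "q": joint angles; "joint_vel": joint speeds; "joint_torque": joint torques, N m; "tool_pos": TCP position; "tcp_rot": TCP orientation; "wrist_force": force on the tool from outside, world axes, zero at the start; "torque": the same for the moment, N m; "width": opening from 0.0 (shut) to 1.0 (fully open); "grip_force": force on a finger pad.
Only numpy, scipy, OpenCV 4.12 (cv2) and the standard library are available. Lean on these libraries where they do the work, as an engineer would, in place of code of your own. Each camera call takes 0.05 s, during which the arm holds its last target. There are 200 camera calls.

### The job

New glass pigment jars have arrived in the shut wooden case: pry its lid up with the palette knife (not with your fingers), swing it right back and leave it standing open, and lay the knife back on its black mat. Move every jar, gently because the glass is thin (never grip one with more than 30 N), into the orange crate on the rollers, all standing upright; only then roll the loaded crate slowly along the track until it is fully home against the end of the green bay. Leave the other things on the bench where they are.

Things in the scene. Friction and masses are not known exactly. Their poses are not given: they have to be found in the camera images.
- case: Fixed plywood case, open box 260 x 260 x 75 mm outside, walls and floor 6 mm; origin at the centre of its underside on the bench, turned about z by up to 0.2 rad. Its own +y side carries the lid's hinge, its -y side is the prying side. The lid belongs to it. The jars stand on its floor, hidden until the lid is open.
- lid (a joint): Hinge of the case's flat wooden lid (264 x 280 x 7 mm, 0.2 kg), rad: 0 = shut (it may start up to 0.05 ajar), grows as the -y edge is lifted, stop at 1.92 (leaning back past upright). The hinge is stiff and stays where it is left; about 3 N at the lip lifts it. Right back means beyond 1.4.
- lid_lip (a point): Middle of the lower free edge of the lid. When shut, it is 75 mm above the bench and juts 20 mm out beyond the case's -y wall, along the whole 264 mm of the edge; there is nothing below it but the bench, so a blade can be slipped under it anywhere along it.
- lid_hinge (a point): Middle of the lid's hinge line, on the underside of the lid, 75 mm above the bench; 280 mm from lid_lip. The hinge axis runs along the case's x.
- knife: Palette knife: red handle 100 long x 18 wide x 22 mm tall, flat steel blade 22 wide x 3 mm thick running ahead of it along +x at half the handle's height, 90 g. Origin at the centre of the handle's underside, +x towards the blade tip, z up. It balances about 30 mm ahead of the origin, and lies on its handle.
- knife_tip (a point): Middle of the blade's tip: 140 mm along +x from the knife's origin, 11 mm above its underside.
- mat: Fixed black rubber mat, 100 (x) x 280 (y) x 4 mm; origin at the centre of its underside. The knife starts on it, blade along about +y, and must end on it.
- crate: Loose shallow orange open crate on the rollers, 175 x 175 x 26 mm outside, walls and floor 5 mm, 0.45 kg; origin at the centre of its underside, axes as the track's. Room for four jars two by two.
- track: Fixed level roller track: ten free steel rollers along its y, tops 20 mm above the bench, between rails 30 mm high, 181 mm apart inside, 193 outside. Origin on the bench; runs from y = +0.21 m (open end) to -0.29 m. The bay is the -y end: green cheeks 95 mm high from y = -0.09 m on, and a green end wall, inner face at y = -0.282 m. The crate stays where it is left.
- bay (a point): Where the crate's origin is when it is fully home against the bay's end wall; axes as the track's (on the track at y = -0.1945 m, 20 mm above the bench).
- jar1: Thin glass jar of red pigment with a black screw lid, 52 mm across (lid 48), 52 mm tall with a heavy base, about 150 g; origin at the centre of its underside. Cracks if the fingers press on it with too much force: grip at 20 to 30 N. Absent in some starts.
- jar2: Thin glass jar of blue pigment with a black screw lid, 52 mm across (lid 48), 52 mm tall with a heavy base, about 150 g; origin at the centre of its underside. Cracks if the fingers press on it with too much force: grip at 20 to 30 N. Absent in some starts.
- jar3: Thin glass jar of yellow pigment with a black screw lid, 52 mm across (lid 48), 52 mm tall with a heavy base, about 150 g; origin at the centre of its underside. Cracks if the fingers press on it with too much force: grip at 20 to 30 N. Absent in some starts.
- jar4: Thin glass jar of green pigment with a black screw lid, 52 mm across (lid 48), 52 mm tall with a heavy base, about 150 g; origin at the centre of its underside. Cracks if the fingers press on it with too much force: grip at 20 to 30 N. Absent in some starts.
- bottle: Bystander: brown bottle, 64 mm across, 120 mm tall; origin at centre of base.
- tin1: Bystander: ink tin with a blue label, 74 mm across, 55 mm tall; origin at centre of base.
- tin3: Bystander: ink tin with a yellow label, 74 mm across, 55 mm tall; origin at centre of base.
- brayer: Bystander: black rubber roller 40 mm across, 90 mm wide, with a wooden handle along its -x, 140 mm; origin under the roller.
- scraper: Bystander: wooden ink scraper 90 x 65 x 20 mm; origin under its wooden grip.
There are look-alikes about, which are no part of the job. Leave any blue look-alike of the crate alone.

How it is judged:
On the way, in this order (a step that is already met when the one before it is completed fails the run):
1. the lid is being held up by the knife, more than 0.35 rad open (value of joint lid above 0.35 rad and contact force between knife and case above 0.3 N), for 0.1 s.
2. the lid is swung right back, beyond 1.4 rad, and let go (value of joint lid above 1.4 rad and contact force between each of knife, the fingers and case below 0.1 N), for 0.3 s.
3. all jars present stand released in the crate, which is still at least 0.1 m short of home (x of jar1 in the frame of crate between -0.066 and 0.066 m and y of jar1 in the frame of crate between -0.066 and 0.066 m and z of each of jar1, jar2, jar3, jar4 in the frame of crate below 0.015 m and angle between each of jar1, jar2, jar3, jar4's own z axis and vertical below 0.15 rad and x of jar2 in the frame of crate between -0.066 and 0.066 m and y of jar2 in the frame of crate between -0.066 and 0.066 m and x of jar3 in the frame of crate between -0.066 and 0.066 m and y of jar3 in the frame of crate between -0.066 and 0.066 m and x of jar4 in the frame of crate between -0.066 and 0.066 m and y of jar4 in the frame of crate between -0.066 and 0.066 m and contact force between the fingers and jar1 below 0.1 N and contact force between the fingers and jar2 below 0.1 N and contact force between the fingers and jar3 below 0.1 N and contact force between the fingers and jar4 below 0.1 N and y of crate in the frame of bay above 0.1 m), for 0.3 s.
4. the crate is fully home in the bay (within 12 mm) (y of crate in the frame of bay below 0.012 m), for 0.2 s.
At the end, for the whole second after the job is handed in: Every jar present stands upright (within 0.15 rad) on the floor of the crate; the crate is within 12 mm of fully home against the bay's end wall; the lid is open beyond 1.4 rad; the knife lies flat with its handle on the mat; all at rest (x of jar1 in the frame of crate between -0.066 and 0.066 m and y of jar1 in the frame of crate between -0.066 and 0.066 m and z of each of jar1, jar2, jar3, jar4 in the frame of crate below 0.015 m and angle between each of jar1, jar2, jar3, jar4's own z axis and vertical below 0.15 rad and x of jar2 in the frame of crate between -0.066 and 0.066 m and y of jar2 in the frame of crate between -0.066 and 0.066 m and x of jar3 in the frame of crate between -0.066 and 0.066 m and y of jar3 in the frame of crate between -0.066 and 0.066 m and x of jar4 in the frame of crate between -0.066 and 0.066 m and y of jar4 in the frame of crate between -0.066 and 0.066 m and y of crate in the frame of bay below 0.012 m and linear speed of each of crate, knife below 0.02 m/s and value of joint lid above 1.4 rad and x of knife in the frame of mat between -0.05 and 0.05 m and y of knife in the frame of mat between -0.145 and 0.1 m and height (world z) of knife below 0.012 m and angle between knife's own z axis and vertical below 0.2 rad and linear speed of each of jar1, jar2, jar3, jar4 below 0.03 m/s); the robot touches nothing.
It fails at once if a jar is squeezed: the fingers press on it with more than 80 N, the forces of both fingers added together (a grip of 40 N) (contact force between the fingers and jar1 above 80 N or contact force between the fingers and jar2 above 80 N or contact force between the fingers and jar3 above 80 N or contact force between the fingers and jar4 above 80 N).
It fails at once if the fingers push on the case or lid (over 2 N) before the lid has been pried to 0.3 rad (value of joint lid below 0.3 rad and contact force between the fingers and case above 2 N).
It fails at once if the crate is rolled faster than 0.3 m/s (linear speed of crate above 0.3 m/s).
It fails at once if a bystander (bottle, tin, roller or scraper) is moved more than 30 mm (distance of any of bottle, tin1, tin3, brayer, scraper from where it was at the start of the episode above 0.03 m).
Of jar1, jar2, jar3, jar4 only 2 to 4 are there at a start; the rules pass over those that are not, and their reading is None.
At some moment in a run one of jar1, jar2, jar3, jar4, knife may be knocked a few centimetres aside while the robot is not near it.
It also fails if it takes over 208 s, if anything falls off the work surface, if the arm or the gripper's body presses on something with over 40 N, if the wrist force passes 120 N, or if a joint passes its speed limit or range.

## Working session

There is one attempt and no reset: what is moved stays moved. The work goes in short steps, Python scripts to look and compute and a tool call to move; the robot and the scene stay as the last step left them, time stands still between calls to the robot, and variables do not carry over. Pictures are saved under pics/ and viewed, at most 14 in all, crops included, and the job is handed in when it is done.

Besides the shell and the picture viewer there is one more tool, called after "Emit:" in YAML: its name, and indented under it one key for each argument. apply_moves: Moves the arm, as the interface text tells. Scaled input: -1 to 1 covers 0.05 m each way for a shift and 6 degrees each way for a turn. Its arguments: {"type":"object","properties":{"fingers":{"type":"array","items":{"type":"number"}},"travel":{"type":"array","items":{"type":"array","items":{"type":"number"}}},"rotation":{"type":"array","items":{"type":"array","items":{"type":"number"}}},"newtons":{"type":"number"}},"required":["fingers","travel","rotation"]}

```bash
mkdir -p pics; ls; python3 - <<'E'
from workcell import *
import cv2,numpy as np
print(read_state())
ims=[]
for n in ["top","side"]:
    c=read_camera(n); print(n,c["fx"],c["fy"],c["cx"],c["cy"],np.round(c["extrinsics"],4).tolist())
    cv2.imwrite(f"pics/{n}0.png",cv2.resize(c["image"][:,:,::-1],(800,600),interpolation=cv2.INTER_CUBIC))
    for k in ["case","lid_lip","lid_hinge","knife","knife_tip","mat","crate","track","bay","bottle","tin1","tin3","brayer","scraper"]:
        print(n,k,[(round(d["p"],2),np.round(d["location"],1).tolist()) for d in tip_of(n,k)][:3])
E
```

```text
pics
{'time': 0.0, 'q': array([ 1.17310305e+00,  2.64778552e-01,  1.60541040e+00,  7.19899463e-06,
        1.27366194e+00, -3.68875379e-02]), 'joint_vel': array([-2.08399997e-04, -2.68920966e-04,  3.63108229e-04,  4.65101292e-04,
        3.05392738e-05, -1.25734530e-03]), 'joint_torque': array([-1.13980459e-04, -5.15098858e+01, -3.67316973e+01, -5.00377409e-04,
        1.28679292e-02, -4.12652764e-05]), 'tool_pos': array([0.23800006, 0.63086184, 0.22992523]), 'tcp_rot': array([-0.56359752, -3.09012125,  0.00346095]), 'wrist_force': array([ 0.29568544,  0.27664306, -0.35330613]), 'torque': array([0.00285543, 0.03164296, 0.08051751]), 'grip_force': 0.0, 'width': 1.0001687540424071}
top 398.32637909197626 398.32637909197626 253.57415676320213 185.96200865104157 [[0.0007, -1.0, -0.0087, -0.008], [-0.9967, -0.0, -0.0817, 0.4969], [0.0816, 0.0088, -0.9966, 1.2065], [0.0, 0.0, 0.0, 1.0]]
top case [(0.79, [149.5, 169.8])]
top lid_lip [(0.97, [189.6, 158.1])]
top lid_hinge [(0.95, [97.5, 170.6])]
top knife [(0.63, [276.6, 201.9])]
top knife_tip [(0.74, [234.8, 204.4]), (0.19, [315.6, 142.0])]
[... 760 characters left out ...]
 235.0])]
side lid_lip [(0.97, [257.8, 165.7]), (0.36, [318.2, 243.2])]
side lid_hinge [(0.79, [220.7, 139.3]), (0.23, [238.5, 165.4])]
side knife [(0.62, [250.7, 238.8])]
side knife_tip [(0.84, [239.0, 208.0])]
side mat [(0.83, [250.1, 232.9]), (0.53, [318.5, 316.7])]
side crate [(0.75, [306.5, 220.7]), (0.26, [221.9, 136.2])]
side track [(0.8, [319.5, 242.5]), (0.44, [240.4, 206.8])]
side bay [(0.63, [356.7, 280.6])]
side bottle [(0.67, [278.0, 320.1])]
side tin1 [(0.76, [305.3, 183.9]), (0.73, [238.9, 207.1]), (0.61, [166.4, 163.2])]
side tin3 [(0.76, [305.3, 183.9]), (0.73, [238.9, 207.1]), (0.61, [166.4, 163.2])]
side brayer [(0.59, [319.7, 310.7])]
side scraper [(0.49, [165.4, 164.7])]
```

View pics/top0.png

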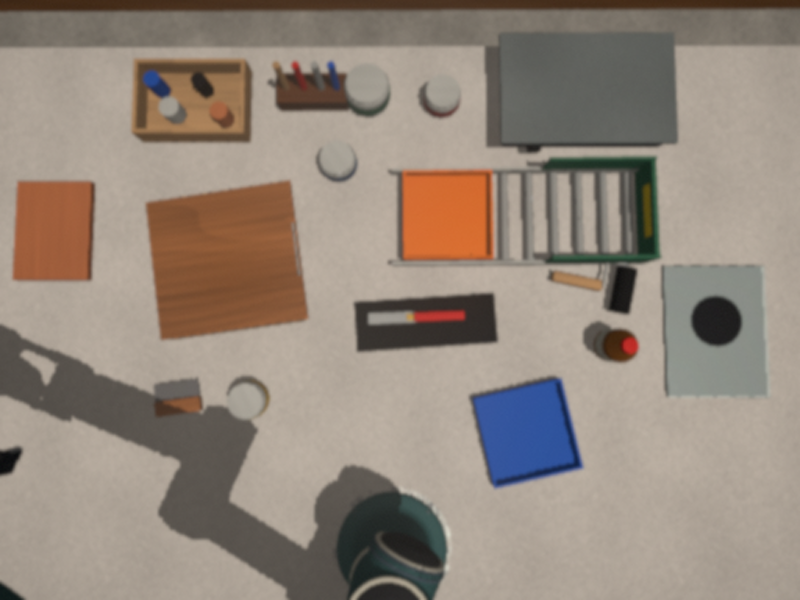

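View pics/side0.png

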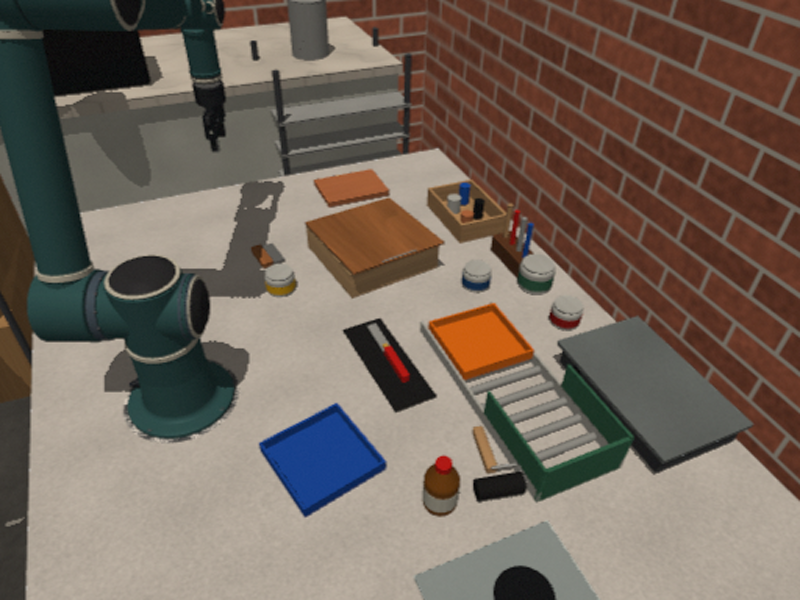

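The top view (800x600 scale) shows the case with its lid at (227,260), the red-handled knife on the mat at (440,316) with its blade pointing left, and the orange crate at (446,215). The blue crate look-alike is at (527,430). Possible confusions: blue vs orange crate, the red terracotta board at (53,230) vs the lid, and loose tins vs jars. I choose the orange crate, the red-handled knife and the wooden lid that casts a case shadow. Next I'll measure them and take a close crop.

```bash
cat > h.py <<'E'
from workcell import *
import cv2,numpy as np
from scipy.spatial.transform import Rotation as R
def ray(c,uv):
    E=np.array(c["extrinsics"]);r=E[:3,:3];o=-r.T@E[:3,3]
    return o,r.T@np.array([(uv[0]-c["cx"])/c["fx"],(uv[1]-c["cy"])/c["fy"],1])
def at(c,uv,z):
    o,d=ray(c,uv); return (o+d*(z-o[2])/d[2])[:2]
def tri(c1,u1,c2,u2):
    o1,d1=ray(c1,u1);o2,d2=ray(c2,u2);s=np.linalg.lstsq(np.c_[d1,-d2],o2-o1,rcond=None)[0]
    p,q=o1+s[0]*d1,o2+s[1]*d2; return (p+q)/2,np.linalg.norm(p-q)
def proj(c,p):
    q=np.array(c["extrinsics"])@np.r_[p,1]; return c["fx"]*q[0]/q[2]+c["cx"],c["fy"]*q[1]/q[2]+c["cy"]
def mrect(c,m,z):
    k=max(cv2.findContours(m.astype(np.uint8),cv2.RETR_EXTERNAL,cv2.CHAIN_APPROX_NONE)[0],key=cv2.contourArea)
    P=np.array([at(c,p[0],z) for p in k],np.float32)
    (cx,cy),(w,h),a=cv2.minAreaRect(P*1000); return np.round([cx,cy,w,h,a],1).tolist()
def st():
    s=read_state();print(round(s["time"],2),np.round(s["tool_pos"],4),np.round(s["tcp_rot"],3),"F",np.round(s["wrist_force"],1),"w",round(s["width"],3),"g",round(s["grip_force"],1),"q",np.round(s["q"],2));return s
E
python3 - <<'E'
from h import *
t=read_camera("top");s=read_camera("side")
hsv=cv2.cvtColor(t["image"],cv2.COLOR_RGB2HSV);H,S,V=[hsv[:,:,i].astype(int) for i in range(3)]
X,Y=np.meshgrid(range(512),range(384))
box=lambda a,b,c,d:(X>a)&(X<b)&(Y>c)&(Y<d)
print("lid",mrect(t,((S>90)&(H<25)&box(85,205,105,225)),.082))
print("handle",mrect(t,((S>150)&((H<8)|(H>172))&box(255,305,190,215)),.026))
print("mat",mrect(t,((V<70)|(S>150))&box(222,325,183,230),.004))
print("crate",mrect(t,(S>150)&box(250,320,100,175),.046))
bl=((V>100)&(S<120)&box(230,266,196,212)); print("blade",mrect(t,bl,.016))
print("greenbay",mrect(t,(H>60)&(H<90)&(S>90)&box(330,425,90,175),.095))
for k in ["case","lid_lip","lid_hinge","knife","knife_tip","mat","crate","track","bay","bottle","brayer"]:
    a=tip_of("top",k)[0]["location"];b=tip_of("side",k)[0]["location"];p,e=tri(t,a,s,b);print(k,np.round(p,4),round(e,4))
cr=cv2.resize(t["image"][90:260,80:340,::-1],(795,520),interpolation=cv2.INTER_CUBIC);cv2.imwrite("pics/crop1.png",cr)
E
```

```text
lid [550.7, 313.2, 265.3, 276.0, 8.5]
handle [447.8, -91.7, 20.7, 98.0, 2.3]
mat [436.8, -65.5, 91.6, 271.3, 3.7]
crate [644.8, -107.0, 171.3, 172.7, 90.0]
blade [444.5, 3.1, 23.7, 93.5, 3.4]
greenbay [643.3, -407.4, 190.0, 165.9, 0.6]
case [ 0.5552  0.3265 -0.0101] 0.0073
lid_lip [ 0.623   0.2765 -0.445 ] 0.0427
lid_hinge [0.5313 0.4582 0.0546] 0.0054
knife [ 0.3135 -0.048   0.3201] 0.2329
knife_tip [0.442  0.056  0.0045] 0.0054
mat [ 0.4378 -0.0717  0.0009] 0.008
crate [ 0.6521 -0.1098  0.0182] 0.0037
track [ 6.437e-01 -2.075e-01  4.000e-04] 0.0068
bay [ 0.6546 -0.4022  0.022 ] 0.0101
bottle [ 0.3885 -0.4309 -0.0015] 0.0202
brayer [ 0.5033 -0.4556 -0.0048] 0.005
```

View pics/crop1.png

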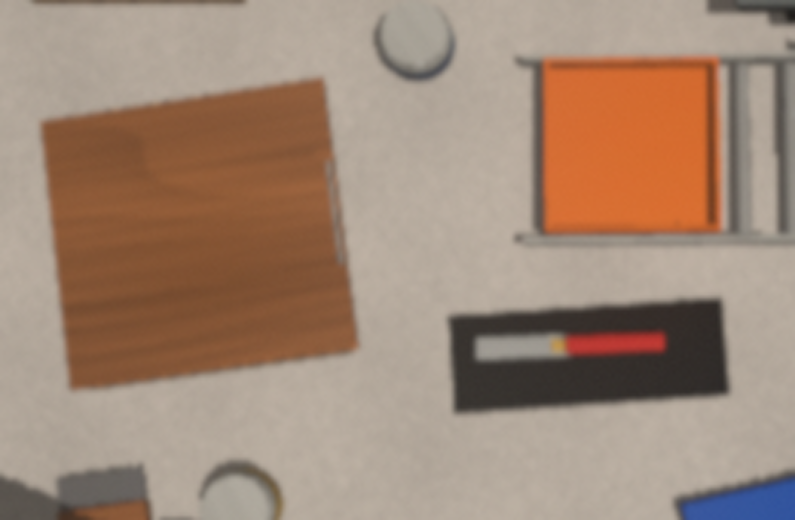

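The crop confirms it: the lid's lip edge runs from (322,80) to (356,348), the knife lies at (475–665,345), and the orange crate sits at the open end of the track. First I turn the tool so the fingers close across the handle, then travel over to the knife.

Emit:
apply_moves:
  fingers: [1, 1, 1, 1, 1, 1, 1, 1, 1, 1, 1, 1]
  travel:
    - [0, 0, 0]
    - [0, 0, 0]
    - [0, 0, 0]
    - [0, 0, 0]
    - [0, 0, 0]
    - [0, 0, 0]
    - [0, 0, 0]
    - [0, 0, 0]
    - [0, 0, 0]
    - [0, 0, 0]
    - [0, 0, 0]
    - [0, 0, 0]
  rotation:
    - [0, 0, 0.93]
    - [0, 0, 0.93]
    - [0, 0, 0.93]
    - [0, 0, 0.93]
    - [0, 0, 0.93]
    - [0, 0, 0.93]
    - [0, 0, 0.93]
    - [0, 0, 0.93]
    - [0, 0, 0.93]
    - [0, 0, 0.93]
    - [0, 0, 0.93]
    - [0, 0, 0.93]

```text
time: 3.9
tool_pos: [0.2383, 0.6316, 0.2313]
tcp_rot: [-2.18, -2.262, -0.0]
wrist_force: [0.6, 0.2, 0.4]
width: 1.005
grip_force: 0.0
```

Emit:
apply_moves:
  fingers: [1, 1, 1, 1, 1, 1, 1, 1, 1, 1]
  travel:
    - [-0.71, 0.18, 0]
    - [-0.71, 0.18, 0]
    - [-0.71, 0.18, 0]
    - [-0.71, 0.18, 0]
    - [-0.71, 0.18, 0]
    - [-0.71, 0.18, 0]
    - [-0.71, 0.18, 0]
    - [-0.71, 0.18, 0]
    - [-0.71, 0.18, 0]
    - [-0.71, 0.18, 0]
  rotation:
    - [0, 0, 0]
    - [0, 0, 0]
    - [0, 0, 0]
    - [0, 0, 0]
    - [0, 0, 0]
    - [0, 0, 0]
    - [0, 0, 0]
    - [0, 0, 0]
    - [0, 0, 0]
    - [0, 0, 0]

```text
time: 4.9
tool_pos: [0.3431, 0.2792, 0.2316]
tcp_rot: [2.174, 2.267, 0.001]
wrist_force: [-0.2, -0.7, -0.5]
width: 0.998
grip_force: 0.0
```

Emit:
apply_moves:
  fingers: [1, 1, 1, 1, 1, 1, 1, 1, 1, 1, 1]
  travel:
    - [-0.71, 0.18, 0]
    - [-0.71, 0.18, 0]
    - [-0.71, 0.18, 0]
    - [-0.71, 0.18, 0]
    - [-0.71, 0.18, 0]
    - [-0.71, 0.18, 0]
    - [-0.71, 0.18, 0]
    - [-0.71, 0.18, 0]
    - [-0.71, 0.18, 0]
    - [-0.71, 0.18, 0]
    - [0, 0, 0]
  rotation:
    - [0, 0, 0]
    - [0, 0, 0]
    - [0, 0, 0]
    - [0, 0, 0]
    - [0, 0, 0]
    - [0, 0, 0]
    - [0, 0, 0]
    - [0, 0, 0]
    - [0, 0, 0]
    - [0, 0, 0]
    - [0, 0, 0]

```text
time: 6.0
tool_pos: [0.4485, -0.074, 0.2317]
tcp_rot: [2.179, 2.261, -0.001]
wrist_force: [0.3, -0.0, -1.0]
width: 1.001
grip_force: 0.0
```

```bash
python3 - <<'E'
from h import *
st()
w=read_camera("wrist");cv2.imwrite("pics/w1.png",w["image"][:,:,::-1])
hsv=cv2.cvtColor(w["image"],cv2.COLOR_RGB2HSV);H,S,V=[hsv[:,:,i].astype(int) for i in range(3)]
m=(S>150)&((H<8)|(H>172)); print(m.sum(),"handle top",mrect(w,m,.026))
print("orange?",np.round(w["extrinsics"],3).tolist())
for k in ["knife","knife_tip"]: print(k,[(round(d["p"],2),at(w,d["location"],.004 if k=="knife" else .015).round(4)) for d in tip_of("wrist",k)][:2])
E
```

```text
6.0 [ 0.4485 -0.074   0.2317] [ 2.179e+00  2.261e+00 -1.000e-03] F [ 0.3 -0.  -1. ] w 1.001 g 0.0 q [-0.22 -0.17  2.05 -0.    1.25 -0.25]
1257 handle top [449.4, -93.4, 20.6, 98.7, 2.5]
orange? [[0.999, 0.036, 0.002, -0.446], [0.034, -0.961, 0.275, -0.124], [0.012, -0.275, -0.961, 0.353], [0.0, 0.0, 0.0, 1.0]]
knife [(0.55, array([ 0.4469, -0.0879]))]
knife_tip []
```

View pics/w1.png

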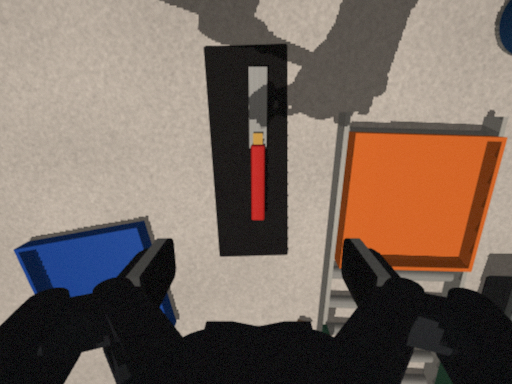

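The wrist view shows the knife lying straight, handle at (258,183) and blade up to (258,68), between the open fingers. I descend and grip.

Emit:
apply_moves:
  fingers: [1, 1, 1, 1, 1, 1, 1, 1, 1, 1]
  travel:
    - [0, 0, 0.5]
    - [0, 0, 0.5]
    - [0, 0, 0.5]
    - [0, 0, 0.5]
    - [0, 0, 0.5]
    - [0, 0, 0.5]
    - [0, 0, 0.5]
    - [0, 0, 0.5]
    - [0, 0, 0.4]
    - [0, 0, 0]
  rotation:
    - [0, 0, 0]
    - [0, 0, 0]
    - [0, 0, 0]
    - [0, 0, 0]
    - [0, 0, 0]
    - [0, 0, 0]
    - [0, 0, 0]
    - [0, 0, 0]
    - [0, 0, 0]
    - [0, 0, 0]

```text
time: 7.15
tool_pos: [0.4443, -0.0684, 0.0088]
tcp_rot: [-2.169, -2.265, 0.005]
wrist_force: [-0.2, -0.0, 0.1]
width: 0.998
grip_force: 0.0
```

Emit:
apply_moves:
  fingers: [0, 0, 0, 0, 0, 0, 0, 0, 0, 0]
  travel:
    - [0, 0, 0]
    - [0, 0, 0]
    - [0, 0, 0]
    - [0, 0, 0]
    - [0, 0, 0]
    - [0, 0, 0]
    - [0, 0, 0]
    - [0, 0, 0]
    - [0, 0, 0]
    - [0, 0, 0]
  rotation:
    - [0, 0, 0]
    - [0, 0, 0]
    - [0, 0, 0]
    - [0, 0, 0]
    - [0, 0, 0]
    - [0, 0, 0]
    - [0, 0, 0]
    - [0, 0, 0]
    - [0, 0, 0]
    - [0, 0, 0]
  newtons: 120

```text
time: 8.15
tool_pos: [0.4484, -0.0706, 0.0126]
tcp_rot: [2.175, 2.266, 0.001]
wrist_force: [-1.8, 1.2, 7.4]
width: 0.171
grip_force: 118.3
```

Emit:
apply_moves:
  fingers: [0, 0, 0, 0, 0]
  travel:
    - [0, 0, -0.2]
    - [0, 0, -0.3]
    - [0, 0, -0.3]
    - [0, 0, -0.2]
    - [0, 0, 0]
  rotation:
    - [0, 0, 0]
    - [0, 0, 0]
    - [0, 0, -0.5]
    - [0, 0, -0.54]
    - [0, 0, 0]

```text
time: 8.65
tool_pos: [0.4491, -0.0708, 0.0633]
tcp_rot: [2.046, 2.379, 0.003]
wrist_force: [1.2, -0.1, -1.7]
width: 0.17
grip_force: 117.7
```

```bash
python3 - <<'E'
from h import *
s=st()
w=read_camera("wrist");sd=read_camera("side");t=read_camera("top")
cv2.imwrite("pics/w2.png",w["image"][:,:,::-1])
L={}
for n,c in (("wrist",w),("side",sd),("top",t)):
    for k in ["knife_tip","lid_lip","lid_hinge"]:
        L[n,k]=[(round(d["p"],2),np.round(d["location"],1).tolist()) for d in tip_of(n,k)][:2]; print(n,k,L[n,k])
for k in ["knife_tip","lid_lip","lid_hinge"]:
    for a,ca,b,cb in (("wrist",w,"side",sd),("top",t,"side",sd),("top",t,"wrist",w)):
        if L[a,k] and L[b,k]: print(k,a,b,tri(ca,L[a,k][0][1],cb,L[b,k][0][1]))
Rm=R.from_rotvec(s["tcp_rot"]).as_matrix();print(Rm.round(3).tolist())
E
```

```text
8.65 [ 0.4491 -0.0708  0.0633] [2.046 2.379 0.003] F [ 1.2 -0.1 -1.7] w 0.17 g 117.7 q [-0.21  0.02  2.22 -0.    0.9  -0.36]
wrist knife_tip []
wrist lid_lip []
wrist lid_hinge []
side knife_tip [(0.42, [236.2, 198.7])]
side lid_lip [(0.76, [256.4, 166.0])]
side lid_hinge [(0.6, [219.1, 134.9]), (0.57, [256.7, 166.6])]
top knife_tip [(0.58, [234.9, 206.7])]
top lid_lip [(0.84, [190.2, 160.3]), (0.44, [286.7, 138.5])]
top lid_hinge [(0.9, [97.4, 169.9])]
knife_tip top side (array([0.435305  , 0.04612941, 0.05842835]), np.float64(0.007180871235513059))
lid_lip top side (array([0.57128154, 0.17801006, 0.07743864]), np.float64(0.006295814093581214))
lid_hinge top side (array([0.53069746, 0.46210821, 0.06453798]), np.float64(0.0225815673012196))
[[-0.15, 0.989, 0.004], [0.989, 0.15, -0.001], [-0.001, 0.004, -1.0]]
```

View pics/w2.png

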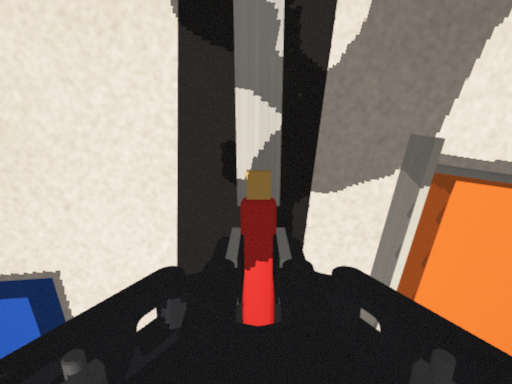

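The knife is held straight, handle at (258,260) with the blade running up the picture. I move in front of the lip, staying short of it.

Emit:
apply_moves:
  fingers: [0, 0, 0, 0, 0, 0, 0, 0, 0, 0]
  travel:
    - [0.45, 0, 0]
    - [0.45, 0, 0]
    - [0.45, 0, 0.1]
    - [0.45, 0, 0.12]
    - [0, 0.4, 0]
    - [0, 0.4, 0]
    - [0, 0.4, 0]
    - [0, 0.4, 0]
    - [0, 0.4, 0]
    - [0, 0, 0]
  rotation:
    - [0, 0, 0]
    - [0, 0, 0]
    - [0, 0, 0]
    - [0, 0, 0]
    - [0, 0, 0]
    - [0, 0, 0]
    - [0, 0, 0]
    - [0, 0, 0]
    - [0, 0, 0]
    - [0, 0, 0]

```text
time: 10.25
tool_pos: [0.5359, 0.0338, 0.0509]
tcp_rot: [2.047, 2.38, 0.003]
wrist_force: [0.6, 0.2, -0.7]
width: 0.174
grip_force: 117.8
```

```bash
python3 - <<'E'
from h import *
s=st()
w=read_camera("wrist");sd=read_camera("side");t=read_camera("top")
cv2.imwrite("pics/w3.png",np.hstack([cv2.resize(sd["image"][120:270,190:360,::-1],(430,380)),w["image"][:380,70:440,::-1]]))
for n in ("side","top","wrist"):
    print(n,[(round(d["p"],2),np.round(d["location"],1).tolist()) for d in tip_of(n,"knife_tip")][:2])
a=tip_of("top","knife_tip");b=tip_of("side","knife_tip")
if a and b: print(tri(t,a[0]["location"],sd,b[0]["location"]))
E
```

```text
10.25 [0.5359 0.0338 0.0509] [2.047 2.38  0.003] F [ 0.6  0.2 -0.7] w 0.174 g 117.8 q [ 0.02  0.19  2.06  0.    0.89 -0.13]
side []
top [(0.71, [380.9, 134.9]), (0.56, [199.2, 179.4])]
wrist []
```

View pics/w3.png

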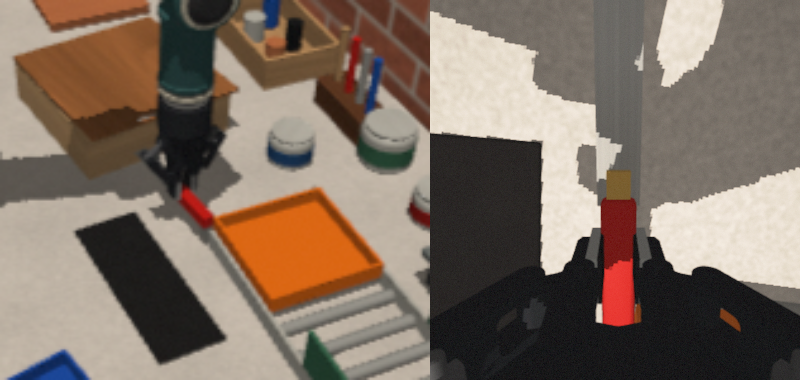

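Emit:
apply_moves:
  fingers: [0, 0, 0, 0, 0, 0]
  travel:
    - [0.19, 0, 0]
    - [0.2, 0, 0]
    - [0.19, 0, 0]
    - [0, 0, 0]
    - [0, 0, -0.18]
    - [0, 0, -0.18]
  rotation:
    - [0, 0, 0]
    - [0, 0, 0]
    - [0, 0, 0]
    - [0, 0, 0]
    - [0, 0, 0]
    - [0, 0, 0]

```text
time: 11.25
tool_pos: [0.5283, 0.0623, 0.0687]
tcp_rot: [-2.048, -2.382, 0.001]
wrist_force: [0.0, 0.1, -0.5]
width: 0.174
grip_force: 117.8
```

Emit:
apply_moves:
  fingers: [0, 0, 0, 0, 0, 0, 0, 0, 0, 0]
  travel:
    - [0.01, 0, -0.27]
    - [0.02, 0, -0.27]
    - [0.04, 0, -0.26]
    - [0.05, 0, -0.26]
    - [0.06, 0, -0.26]
    - [0.08, 0, -0.26]
    - [0.09, 0, -0.25]
    - [0.1, 0, -0.25]
    - [0.11, 0, -0.24]
    - [0, 0, 0]
  rotation:
    - [0, 0, 0]
    - [0, 0, 0]
    - [0, 0, 0]
    - [0, 0, 0]
    - [0, 0, 0]
    - [0, 0, 0]
    - [0, 0, 0]
    - [0, 0, 0]
    - [0, 0, 0]
    - [0, 0, 0]

```text
time: 12.25
tool_pos: [0.5254, 0.0913, 0.1867]
tcp_rot: [2.047, 2.382, 0.005]
wrist_force: [-0.2, -0.1, -0.1]
width: 0.172
grip_force: 117.9
```

```bash
python3 - <<'E'
from h import *
s=st()
w=read_camera("wrist");sd=read_camera("side")
cv2.imwrite("pics/w4.png",np.hstack([cv2.resize(sd["image"][80:270,170:360,::-1],(420,420)),w["image"][:,70:440,::-1].repeat(1,0)[:384]] if 0 else [cv2.resize(sd["image"][80:270,170:360,::-1],(384,384)),w["image"][:,70:440,::-1]]))
E
```

```text
12.25 [0.5254 0.0913 0.1867] [2.047 2.382 0.005] F [-0.2 -0.1 -0.1] w 0.172 g 117.9 q [ 0.12  0.03  1.96  0.    1.15 -0.03]
```

View pics/w4.png

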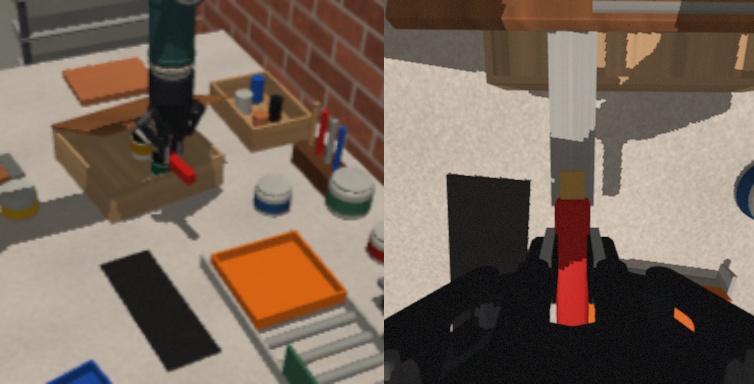

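The lid is up on the blade, its edge at the top of the wrist crop with the blade at (573,60) under it, and jars are visible inside. I continue the arc.

Emit:
apply_moves:
  fingers: [0, 0, 0, 0, 0, 0, 0, 0, 0]
  travel:
    - [0.2, 0, -0.36]
    - [0.21, 0, -0.34]
    - [0.24, 0, -0.32]
    - [0.26, 0, -0.31]
    - [0.29, 0, -0.28]
    - [0.3, 0, -0.27]
    - [0.33, 0, -0.23]
    - [0.34, 0, -0.22]
    - [0.35, 0, -0.18]
  rotation:
    - [0, 0, 0]
    - [0, 0, 0]
    - [0, 0, 0]
    - [0, 0, 0]
    - [0, 0, 0]
    - [0, 0, 0]
    - [0, 0, 0]
    - [0, 0, 0]
    - [0, 0, 0]

```text
time: 13.25
tool_pos: [0.5055, 0.216, 0.3112]
tcp_rot: [2.048, 2.381, 0.002]
wrist_force: [0.3, -1.4, -3.9]
width: 0.172
grip_force: 117.7
```

Emit:
apply_moves:
  fingers: [0, 0, 0, 0, 0, 0, 0, 0, 0, 0]
  travel:
    - [0.37, 0, -0.17]
    - [0.38, 0, -0.12]
    - [0.39, 0, -0.11]
    - [0.39, 0, -0.07]
    - [0.4, 0, -0.05]
    - [0.4, 0, 0]
    - [0.4, 0, 0]
    - [0.4, 0, 0.05]
    - [0.39, 0, 0.07]
    - [0, 0, 0]
  rotation:
    - [0, 0, 0]
    - [0, 0, 0]
    - [0, 0, 0]
    - [0, 0, 0]
    - [0, 0, 0]
    - [0, 0, 0]
    - [0, 0, 0]
    - [0, 0, 0]
    - [0, 0, 0]
    - [0, 0, 0]

```text
time: 14.25
tool_pos: [0.4781, 0.3914, 0.329]
tcp_rot: [-2.044, -2.383, -0.0]
wrist_force: [0.4, 0.8, -1.2]
width: 0.174
grip_force: 118.7
```

```bash
python3 - <<'E'
from h import *
s=st()
w=read_camera("wrist");sd=read_camera("side")
cv2.imwrite("pics/w5.png",np.hstack([cv2.resize(sd["image"][60:250,150:340,::-1],(384,384)),w["image"][:,70:440,::-1]]))
E
```

```text
14.25 [0.4781 0.3914 0.329 ] [-2.044 -2.383 -0.   ] F [ 0.4  0.8 -1.2] w 0.174 g 118.7 q [0.64 0.11 1.6  0.   1.42 0.49]
```

View pics/w5.png

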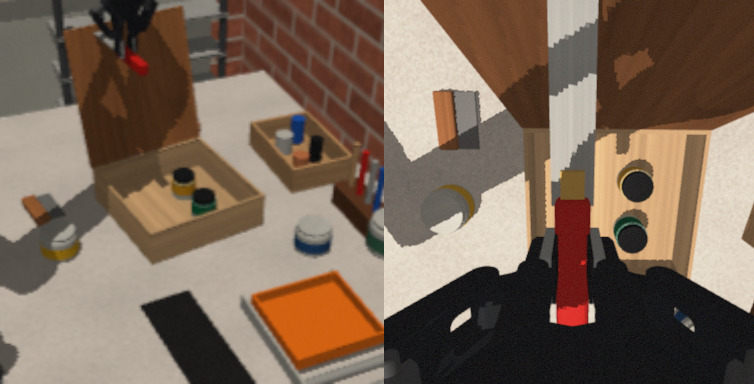

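The lid leans well back; the yellow jar (637,185) and green jar (631,232) stand in the case. I withdraw the knife and head back to the mat.

Emit:
apply_moves:
  fingers: [0, 0, 0, 0, 0, 0, 0, 0, 0, 0, 0, 0]
  travel:
    - [-0.47, 0, 0]
    - [-0.8, 0, 0]
    - [-0.8, -0.2, 0]
    - [-0.8, -0.2, 0]
    - [-0.8, -0.2, 0]
    - [-0.8, -0.2, 0]
    - [-0.8, -0.2, 0]
    - [-0.8, -0.2, 0]
    - [-0.8, -0.2, 0.5]
    - [-0.8, -0.2, 0.5]
    - [-0.8, -0.2, 0.5]
    - [-0.6, -0.16, 0.5]
  rotation:
    - [0, 0, 0]
    - [0, 0, 0]
    - [0, 0, 0]
    - [0, 0, 0]
    - [0, 0, 0]
    - [0, 0, 0]
    - [0, 0, 0]
    - [0, 0, 0]
    - [0, 0, 0]
    - [0, 0, 0]
    - [0, 0, 0]
    - [0, 0, 0]

```text
time: 15.55
tool_pos: [0.4495, -0.0773, 0.2297]
tcp_rot: [2.05, 2.378, 0.001]
wrist_force: [0.6, 0.4, -0.7]
width: 0.173
grip_force: 118.7
```

Emit:
apply_moves:
  fingers: [0, 0, 0, 0, 0, 0, 0]
  travel:
    - [0, 0, 0.6]
    - [0, 0, 0.6]
    - [0, 0, 0.6]
    - [0, 0, 0.6]
    - [0, 0, 0.6]
    - [0, 0, 0.5]
    - [0, 0, 0]
  rotation:
    - [0, 0, 0.54]
    - [0, 0, 0.5]
    - [0, 0, 0]
    - [0, 0, 0]
    - [0, 0, 0]
    - [0, 0, 0]
    - [0, 0, 0]

```text
time: 16.25
tool_pos: [0.4465, -0.0743, 0.0518]
tcp_rot: [-2.172, -2.261, 0.006]
wrist_force: [-0.8, 1.0, -1.0]
width: 0.168
grip_force: 118.7
```

```bash
python3 - <<'E'
from h import *
s=st()
w=read_camera("wrist");t=read_camera("top")
hsv=cv2.cvtColor(w["image"],cv2.COLOR_RGB2HSV);V=hsv[:,:,2]
cv2.imwrite("pics/w6.png",np.hstack([cv2.resize(t["image"][90:240,85:235,::-1],(384,384)),w["image"][:,70:440,::-1]]))
for k in "1234":
    for d in tip_of("top","jar"+k)[:4]: print("jar"+k,round(d["p"],2),np.round(d["location"],1),at(t,d["location"],.006).round(3))
E
```

```text
16.25 [ 0.4465 -0.0743  0.0518] [-2.172 -2.261  0.006] F [-0.8  1.  -1. ] w 0.168 g 118.7 q [-0.22  0.04  2.23  0.    0.88 -0.26]
jar1 0.76 [134.2 158.7] [0.584 0.367]
jar1 0.71 [160.6 154. ] [0.599 0.285]
jar1 0.35 [396.9 187.8] [ 0.492 -0.453]
jar2 0.76 [134.2 158.7] [0.584 0.367]
jar2 0.71 [160.6 154. ] [0.599 0.285]
jar2 0.35 [396.9 187.8] [ 0.492 -0.453]
jar3 0.76 [134.2 158.7] [0.584 0.367]
jar3 0.71 [160.6 154. ] [0.599 0.285]
jar3 0.35 [396.9 187.8] [ 0.492 -0.453]
jar4 0.76 [134.2 158.7] [0.584 0.367]
jar4 0.71 [160.6 154. ] [0.599 0.285]
jar4 0.35 [396.9 187.8] [ 0.492 -0.453]
```

View pics/w6.png

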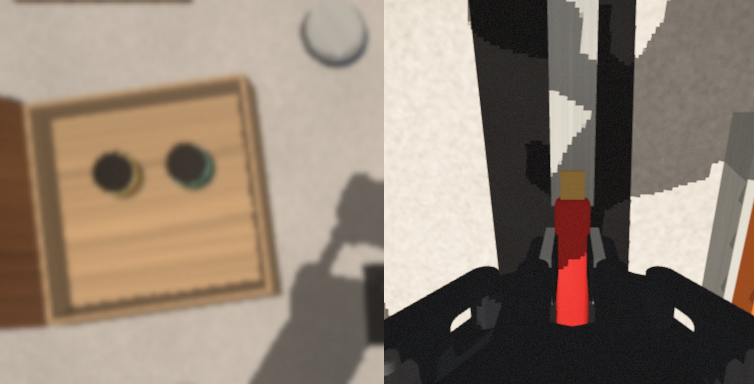

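Only two jars are in the case (yellow and green), and the knife hangs over the mat. I set it down, release, rise.

Emit:
apply_moves:
  fingers: [0, 0, 0, 0, 0, 0, 0]
  travel:
    - [0, 0, 0.2]
    - [0, 0, 0.2]
    - [0, 0, 0.2]
    - [0, 0, 0.15]
    - [0, 0, 0.05]
    - [0, 0, 0.05]
    - [0, 0, 0]
  rotation:
    - [0, 0, 0]
    - [0, 0, 0]
    - [0, 0, 0]
    - [0, 0, 0]
    - [0, 0, 0]
    - [0, 0, 0]
    - [0, 0, 0]

```text
time: 17.25
tool_pos: [0.4495, -0.0744, 0.0126]
tcp_rot: [-2.174, -2.265, 0.002]
wrist_force: [-4.4, 1.2, 7.0]
width: 0.174
grip_force: 119.6
```

Emit:
apply_moves:
  fingers: [0.4, 0.7, 1, 1, 1, 1, 1, 1, 1, 1, 1, 1]
  travel:
    - [0, 0, 0]
    - [0, 0, 0]
    - [0, 0, 0]
    - [0, 0, 0]
    - [0, 0, 0]
    - [0, 0, -0.2]
    - [0, 0, -0.5]
    - [0, 0, -0.7]
    - [0, 0, -0.9]
    - [0, 0, -0.9]
    - [0, 0, -0.9]
    - [0, 0, 0]
  rotation:
    - [0, 0, 0]
    - [0, 0, 0]
    - [0, 0, 0]
    - [0, 0, 0]
    - [0, 0, 0]
    - [0, 0, 0]
    - [0, 0, 0]
    - [0, 0, 0]
    - [0, 0, 0]
    - [0, 0, 0]
    - [0, 0, 0]
    - [0, 0, 0]
  newtons: 24

```text
time: 18.45
tool_pos: [0.4549, -0.0756, 0.226]
tcp_rot: [2.166, 2.258, 0.012]
wrist_force: [-0.0, 0.8, 0.3]
width: 1.002
grip_force: 0.0
```

```bash
python3 - <<'E'
from h import *
s=st();print(R.from_rotvec(s["tcp_rot"]).as_matrix().round(3).tolist())
w=read_camera("wrist");t=read_camera("top");sd=read_camera("side")
hsv=cv2.cvtColor(w["image"],cv2.COLOR_RGB2HSV);H,S,V=[hsv[:,:,i].astype(int) for i in range(3)]
print("handle",mrect(w,(S>150)&((H<8)|(H>172)),.026))
print(np.round(t["extrinsics"],2).tolist()[0])
A=tip_of("top","jar3");B=tip_of("side","jar3")
for a in A[:3]:
  for b in B[:3]: 
    p,e=tri(t,a["location"],sd,b["location"]); 
    if e<.02: print(round(a["p"],2),round(b["p"],2),p.round(3),round(e,3))
# lids: dark blobs in case from top
I=cv2.cvtColor(t["image"],cv2.COLOR_RGB2HSV); m=((I[:,:,2]<75)).astype(np.uint8); m[:, :108]=0;m[:,185:]=0;m[:135]=0;m[175:]=0
n,_,stt,cen=cv2.connectedComponentsWithStats(m)
for i in range(1,n):
    if stt[i,4]>60: print("lid",stt[i].tolist(),at(t,cen[i],.058).round(4))
E
```

```text
18.45 [ 0.4549 -0.0756  0.226 ] [2.166 2.258 0.012] F [-0.   0.8  0.3] w 1.002 g 0.0 q [-0.22 -0.16  2.06  0.    1.23 -0.26]
[[-0.041, 0.999, 0.015], [0.999, 0.041, -0.003], [-0.004, 0.014, -1.0]]
handle [451.1, -97.4, 20.0, 98.9, 1.5]
[0.0, -1.0, -0.01, -0.01]
lid [151, 147, 14, 15, 158] [0.5914 0.281 ]
lid [122, 151, 14, 13, 145] [0.5813 0.368 ]
```

Emit:
apply_moves:
  fingers: [1, 1, 1, 1, 1, 1, 1, 1, 1, 1, 1]
  travel:
    - [0.7, 0.3, 0]
    - [0.7, 0.3, 0]
    - [0.7, 0.3, 0]
    - [0.7, 0.3, 0]
    - [0.7, 0.3, 0]
    - [0.7, 0.3, 0]
    - [0.7, 0.3, 0]
    - [0.7, 0.3, 0]
    - [0.7, 0.3, 0]
    - [0.7, 0.3, 0]
    - [0, 0, 0]
  rotation:
    - [0, 0, 0]
    - [0, 0, 0]
    - [0, 0, 0]
    - [0, 0, 0]
    - [0, 0, 0]
    - [0, 0, 0]
    - [0, 0, 0]
    - [0, 0, 0]
    - [0, 0, 0]
    - [0, 0, 0]
    - [0, 0, 0]

```text
time: 19.8
tool_pos: [0.5853, 0.285, 0.2141]
tcp_rot: [-2.17, -2.269, 0.004]
wrist_force: [0.0, -0.7, -0.8]
width: 1.0
grip_force: 0.0
```

```bash
cat >> h.py <<'E'
def jars():
    w=read_camera("wrist")
    for d in tip_of("wrist","jar3")[:4]: print("tip",round(d["p"],2),np.round(d["location"],0),at(w,d["location"],.006).round(4))
    for d in regions_of("wrist","jar3")[:4]:
        m=d["mask"]; 
        I=w["image"].astype(int); k=m&(I.max(2)<70); v,u=np.nonzero(k); 
        if k.sum()<20: continue
        (cx,cy),r=cv2.minEnclosingCircle(np.c_[u,v].astype(np.float32)); col=I[m&(I.max(2)-I.min(2)>60)]
        print("lid",round(d["p"],2),(round(cx),round(cy),round(r)),at(w,(cx,cy),.058).round(4),"rgb",col.mean(0).round() if len(col) else None)
    return w
E
python3 - <<'E'
from h import *
st();w=jars();cv2.imwrite("pics/w7.png",w["image"][:,:,::-1])
E
```

```text
19.8 [0.5853 0.285  0.2141] [-2.17  -2.269  0.004] F [ 0.  -0.7 -0.8] w 1.0 g 0.0 q [0.41 0.23 1.68 0.   1.24 0.37]
tip 0.95 [258. 101.] [0.5815 0.3667]
tip 0.94 [264. 174.] [0.592  0.2784]
lid 0.86 (265, 178, 24) [0.5924 0.2853] rgb [158. 125.  92.]
lid 0.58 (260, 98, 24) [0.5826 0.3671] rgb None
```

View pics/w7.png

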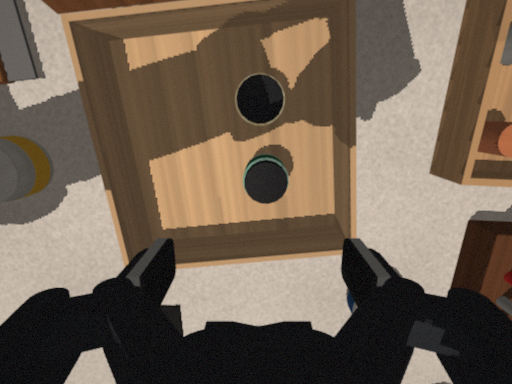

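The wrist view shows the green jar at (266,180), upright, and the yellow jar at (260,98), both with clear space around them. I descend on the green one.

Emit:
apply_moves:
  fingers: [1, 1, 1, 1, 1, 1]
  travel:
    - [-0.05, 0.1, 0.4]
    - [0, 0, 0.5]
    - [0, 0, 0.5]
    - [0, 0, 0.5]
    - [0, 0, 0]
    - [0, 0, 0]
  rotation:
    - [0, 0, 0]
    - [0, 0, 0]
    - [0, 0, 0]
    - [0, 0, 0]
    - [0, 0, 0]
    - [0, 0, 0]

```text
time: 20.55
tool_pos: [0.5899, 0.2776, 0.1218]
tcp_rot: [-2.176, -2.265, 0.003]
wrist_force: [0.2, 0.9, 0.7]
width: 1.0
grip_force: 0.0
```

```bash
python3 - <<'E'
from h import *
for i in range(3): st(); jars()
E
```

```text
20.55 [0.5899 0.2776 0.1218] [-2.176 -2.265  0.003] F [0.2 0.9 0.7] w 1.0 g 0.0 q [ 0.4   0.31  1.76 -0.    1.08  0.36]
tip 0.69 [264. 186.] [0.595  0.2788]
tip 0.64 [254.  86.] [0.5823 0.3673]
lid 0.96 (254, 79, 36) [0.583  0.3677] rgb [167. 143.  98.]
lid 0.59 (262, 194, 34) [0.5928 0.2858] rgb [166. 143. 106.]
20.7 [0.5919 0.2791 0.1245] [2.175 2.265 0.005] F [ 0.2  0.1 -0.1] w 1.001 g 0.0 q [ 0.4   0.31  1.76 -0.    1.08  0.36]
tip 0.69 [259. 188.] [0.5933 0.2778]
lid 0.89 (260, 195, 34) [0.5929 0.2858] rgb [191. 155. 114.]
lid 0.69 (251, 82, 36) [0.5834 0.3676] rgb [155. 130.  83.]
20.85 [0.5916 0.2793 0.124 ] [2.174 2.266 0.004] F [-0.5 -0.6 -1.1] w 0.997 g 0.0 q [ 0.4   0.31  1.76 -0.    1.08  0.36]
tip 0.76 [262. 187.] [0.5953 0.2793]
tip 0.57 [252.  86.] [0.5829 0.3696]
lid 0.87 (260, 196, 34) [0.5928 0.2859] rgb [149. 144. 105.]
```

Emit:
apply_moves:
  fingers: [1, 1, 1, 1, 1, 1, 1]
  travel:
    - [0.09, 0.02, 0.34]
    - [0, 0, 0.4]
    - [0, 0, 0.4]
    - [0, 0, 0.4]
    - [0, 0, 0.4]
    - [0, 0, 0.3]
    - [0, 0, 0]
  rotation:
    - [0, 0, 0]
    - [0, 0, 0]
    - [0, 0, 0]
    - [0, 0, 0]
    - [0, 0, 0]
    - [0, 0, 0]
    - [0, 0, 0]

```text
time: 21.7
tool_pos: [0.5886, 0.2826, 0.0063]
tcp_rot: [-2.173, -2.265, 0.009]
wrist_force: [-1.2, 0.0, -0.9]
width: 1.001
grip_force: 0.0
```

Emit:
apply_moves:
  fingers: [0.85, 0.75, 0.7, 0.65, 0.6, 0.55, 0.5, 0.5, 0.5, 0.5, 0.5]
  travel:
    - [0, 0, 0]
    - [0, 0, 0]
    - [0, 0, 0]
    - [0, 0, 0]
    - [0, 0, 0]
    - [0, 0, 0]
    - [0, 0, 0]
    - [0, 0, 0]
    - [0, 0, 0]
    - [0, 0, 0]
    - [0, 0, 0]
  rotation:
    - [0, 0, 0]
    - [0, 0, 0]
    - [0, 0, 0]
    - [0, 0, 0]
    - [0, 0, 0]
    - [0, 0, 0]
    - [0, 0, 0]
    - [0, 0, 0]
    - [0, 0, 0]
    - [0, 0, 0]
    - [0, 0, 0]
  newtons: 25

```text
time: 22.8
tool_pos: [0.5924, 0.2839, 0.0116]
tcp_rot: [2.175, 2.266, 0.003]
wrist_force: [-2.1, -0.6, 6.5]
width: 0.603
grip_force: 25.9
```

```bash
python3 - <<'E'
from h import *
st()
E
```

```text
22.8 [0.5924 0.2839 0.0116] [2.175 2.266 0.003] F [-2.1 -0.6  6.5] w 0.603 g 25.9 q [ 0.41  0.44  1.81 -0.    0.89  0.37]
```

Gripped at 26 N with the width matching the glass. I lift and carry it over the crate.

Emit:
apply_moves:
  fingers: [0.5, 0.5, 0.5, 0.5, 0.5, 0.5, 0.5, 0.5, 0.5, 0.5]
  travel:
    - [0, 0, -0.1]
    - [0, 0, -0.2]
    - [0, 0, -0.4]
    - [0, 0, -0.5]
    - [0, 0, -0.5]
    - [0, 0, -0.5]
    - [0, 0, -0.5]
    - [0, 0, -0.3]
    - [0, 0, -0.2]
    - [0, 0, 0]
  rotation:
    - [0, 0, 0]
    - [0, 0, 0]
    - [0, 0, 0]
    - [0, 0, 0]
    - [0, 0, 0]
    - [0, 0, 0]
    - [0, 0, 0]
    - [0, 0, 0]
    - [0, 0, 0]
    - [0, 0, 0]

```text
time: 23.8
tool_pos: [0.5921, 0.2839, 0.1718]
tcp_rot: [2.174, 2.266, 0.003]
wrist_force: [0.7, -0.0, -1.7]
width: 0.602
grip_force: 26.5
```

Emit:
apply_moves:
  fingers: [0.5, 0.5, 0.5, 0.5, 0.5, 0.5, 0.5, 0.5, 0.5, 0.5, 0.5, 0.5]
  travel:
    - [-0.2, 0.06, 0]
    - [-0.3, 0.06, 0]
    - [-0.4, 0.06, 0]
    - [-0.5, 0.06, 0]
    - [-0.5, 0.06, 0]
    - [-0.5, 0.06, 0]
    - [-0.5, 0.06, 0]
    - [-0.5, 0.06, 0]
    - [-0.5, 0.06, 0]
    - [-0.5, 0.06, 0]
    - [-0.5, 0.06, 0]
    - [-0.5, 0.06, 0]
  rotation:
    - [0, 0, 0]
    - [0, 0, 0]
    - [0, 0, 0]
    - [0, 0, 0]
    - [0, 0, 0]
    - [0, 0, 0]
    - [0, 0, 0]
    - [0, 0, 0]
    - [0, 0, 0]
    - [0, 0, 0]
    - [0, 0, 0]
    - [0, 0, 0]

```text
time: 25.0
tool_pos: [0.6375, 0.0127, 0.1685]
tcp_rot: [-2.175, -2.265, 0.004]
wrist_force: [0.4, 0.4, -1.9]
width: 0.602
grip_force: 26.5
```

Emit:
apply_moves:
  fingers: [0.5, 0.5, 0.5, 0.5, 0.5, 0.5, 0.5, 0.5, 0.5, 0.5, 0.5, 0.5]
  travel:
    - [-0.5, 0, 0]
    - [-0.5, 0, 0]
    - [-0.5, 0, 0]
    - [-0.5, 0, 0]
    - [-0.4, 0, 0]
    - [-0.4, 0, 0]
    - [-0.3, 0, 0]
    - [-0.2, 0, 0]
    - [-0.1, 0, 0]
    - [0, 0, 0]
    - [0, 0, 0]
    - [0, 0, 0]
  rotation:
    - [0, 0, 0]
    - [0, 0, 0]
    - [0, 0, 0]
    - [0, 0, 0]
    - [0, 0, 0]
    - [0, 0, 0]
    - [0, 0, 0]
    - [0, 0, 0]
    - [0, 0, 0]
    - [0, 0, 0]
    - [0, 0, 0]
    - [0, 0, 0]

```text
time: 26.2
tool_pos: [0.6457, -0.1537, 0.1703]
tcp_rot: [-2.174, -2.268, -0.0]
wrist_force: [0.5, -1.1, -2.4]
width: 0.605
grip_force: 26.5
```

```bash
python3 - <<'E'
from h import *
st();w=read_camera("wrist");t=read_camera("top");st()
cv2.imwrite("pics/w8.png",w["image"][:,:,::-1])
hsv=cv2.cvtColor(w["image"],cv2.COLOR_RGB2HSV);H,S,V=[hsv[:,:,i].astype(int) for i in range(3)]
m=(S>150)&(H>5)&(H<18);m=cv2.morphologyEx(m.astype(np.uint8),cv2.MORPH_CLOSE,np.ones((9,9)));print("crate wrist",mrect(w,m,.046))
E
```

```text
26.2 [ 0.6457 -0.1537  0.1703] [-2.174 -2.268 -0.   ] F [ 0.5 -1.1 -2.4] w 0.605 g 26.5 q [-0.27  0.28  1.69  0.    1.16 -0.31]
26.3 [ 0.6457 -0.1538  0.1704] [-2.174 -2.268 -0.   ] F [ 1.1 -0.3 -0.8] w 0.599 g 26.5 q [-0.27  0.28  1.69  0.    1.16 -0.31]
crate wrist [646.8, -110.6, 174.4, 175.5, 0.4]
```

View pics/w8.png

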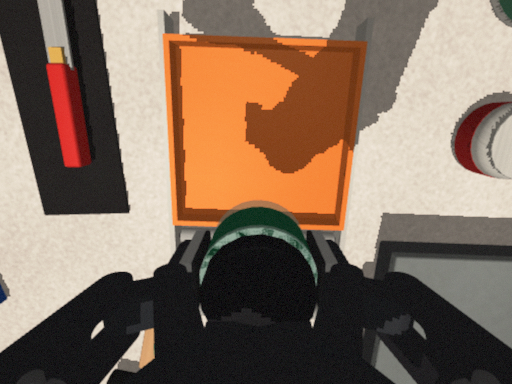

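The crate's middle is around (265,135) in the wrist view, and the green jar hangs above its near half. I lower it and release.

Emit:
apply_moves:
  fingers: [0.5, 0.5, 0.5, 0.5, 0.5, 0.5, 0.5, 0.5, 0.5, 0.5, 0.5]
  travel:
    - [0.08, 0.02, 0.3]
    - [0, 0, 0.5]
    - [0, 0, 0.5]
    - [0, 0, 0.5]
    - [0, 0, 0.4]
    - [0, 0, 0.2]
    - [0, 0, 0.1]
    - [0, 0, 0.1]
    - [0, 0, 0.1]
    - [0, 0, 0.06]
    - [0, 0, 0]
  rotation:
    - [0, 0, 0]
    - [0, 0, 0]
    - [0, 0, 0]
    - [0, 0, 0]
    - [0, 0, 0]
    - [0, 0, 0]
    - [0, 0, 0]
    - [0, 0, 0]
    - [0, 0, 0]
    - [0, 0, 0]
    - [0, 0, 0]

```text
time: 27.4
tool_pos: [0.6465, -0.1505, 0.0324]
tcp_rot: [2.175, 2.267, 0.0]
wrist_force: [-0.2, 0.2, -1.4]
width: 0.601
grip_force: 26.5
```

Emit:
apply_moves:
  fingers: [0.65, 0.7, 0.8, 0.9, 0.9, 0.9, 0.9, 0.9, 0.9, 1, 1, 1]
  travel:
    - [0, 0, 0]
    - [0, 0, 0]
    - [0, 0, 0]
    - [0, 0, 0]
    - [0, 0, 0]
    - [0, 0, -0.2]
    - [0, 0, -0.4]
    - [0, 0, -0.7]
    - [0, 0, -0.8]
    - [0, 0, -0.8]
    - [0, 0, -0.6]
    - [0, 0, 0]
  rotation:
    - [0, 0, 0]
    - [0, 0, 0]
    - [0, 0, 0]
    - [0, 0, 0]
    - [0, 0, 0]
    - [0, 0, 0]
    - [0, 0, 0]
    - [0, 0, 0]
    - [0, 0, 0]
    - [0, 0, 0]
    - [0, 0, 0]
    - [0, 0, 0]

```text
time: 28.6
tool_pos: [0.6502, -0.1515, 0.2154]
tcp_rot: [2.167, 2.259, 0.009]
wrist_force: [0.2, 0.1, 1.0]
width: 1.001
grip_force: 0.0
```

```bash
python3 - <<'E'
from h import *
jars();st();t=read_camera("top")
for d in tip_of("top","jar3")[:4]: print("top",round(d["p"],2),np.round(d["location"],1),at(t,d["location"],.006).round(3))
E
```

```text
tip 0.96 [254. 170.] [ 0.6482 -0.1545]
lid 0.69 (253, 179, 26) [ 0.647  -0.1537] rgb [152.  88.  49.]
28.75 [ 0.646  -0.1504  0.2072] [-2.175 -2.267  0.   ] F [ 0.   1.1 -0.6] w 1.005 g 0.0 q [-0.27  0.26  1.66 -0.    1.23 -0.31]
top 0.66 [301.2 137.3] [ 0.652 -0.157]
top 0.5 [134.9 157.5] [0.588 0.365]
```

Emit:
apply_moves:
  fingers: [1, 1, 1, 1, 1, 1, 1, 1, 1, 1]
  travel:
    - [0.4, -0.08, 0]
    - [0.6, -0.08, 0]
    - [0.7, -0.08, 0]
    - [0.7, -0.08, 0]
    - [0.7, -0.08, 0]
    - [0.7, -0.08, 0]
    - [0.7, -0.08, 0]
    - [0.7, -0.08, 0]
    - [0.7, -0.08, 0]
    - [0.7, -0.08, 0]
  rotation:
    - [0, 0, 0]
    - [0, 0, 0]
    - [0, 0, 0]
    - [0, 0, 0]
    - [0, 0, 0]
    - [0, 0, 0]
    - [0, 0, 0]
    - [0, 0, 0]
    - [0, 0, 0]
    - [0, 0, 0]

```text
time: 29.85
tool_pos: [0.5909, 0.1795, 0.2057]
tcp_rot: [-2.173, -2.266, 0.003]
wrist_force: [0.0, -0.1, -0.2]
width: 1.004
grip_force: 0.0
```

Emit:
apply_moves:
  fingers: [1, 1, 1, 1, 1, 1, 1, 1, 1, 1]
  travel:
    - [0.7, 0, 0]
    - [0.7, 0, 0]
    - [0.7, 0, 0]
    - [0.7, 0, 0]
    - [0.5, 0, 0.3]
    - [0.3, 0, 0.4]
    - [0.2, 0, 0.4]
    - [0, 0, 0.4]
    - [0, 0, 0]
    - [0, 0, 0]
  rotation:
    - [0, 0, 0]
    - [0, 0, 0]
    - [0, 0, 0]
    - [0, 0, 0]
    - [0, 0, 0]
    - [0, 0, 0]
    - [0, 0, 0]
    - [0, 0, 0]
    - [0, 0, 0]
    - [0, 0, 0]

```text
time: 30.85
tool_pos: [0.5836, 0.3665, 0.1302]
tcp_rot: [-2.175, -2.266, 0.006]
wrist_force: [0.4, -0.4, 0.3]
width: 1.0
grip_force: 0.0
```

```bash
python3 - <<'E'
from h import *
st();jars();st()
E
```

```text
30.85 [0.5836 0.3665 0.1302] [-2.175 -2.266  0.006] F [ 0.4 -0.4  0.3] w 1.0 g 0.0 q [ 0.52  0.37  1.66 -0.    1.12  0.48]
tip 0.93 [257. 182.] [0.5818 0.3698]
lid 0.98 (257, 198, 29) [0.5827 0.369 ] rgb [113.  83.  38.]
31.0 [0.5857 0.3674 0.1336] [2.175 2.266 0.003] F [ 1.2 -0.8  0.5] w 0.997 g 0.0 q [ 0.52  0.36  1.66 -0.    1.12  0.48]
```

Emit:
apply_moves:
  fingers: [1, 1, 1, 1, 1, 1, 1, 1]
  travel:
    - [0.02, -0.05, 0.3]
    - [0, 0, 0.4]
    - [0, 0, 0.4]
    - [0, 0, 0.4]
    - [0, 0, 0.4]
    - [0, 0, 0.3]
    - [0, 0, 0.22]
    - [0, 0, 0]
  rotation:
    - [0, 0, 0]
    - [0, 0, 0]
    - [0, 0, 0]
    - [0, 0, 0]
    - [0, 0, 0]
    - [0, 0, 0]
    - [0, 0, 0]
    - [0, 0, 0]

```text
time: 31.8
tool_pos: [0.5811, 0.3674, 0.0091]
tcp_rot: [-2.175, -2.266, 0.005]
wrist_force: [0.0, -0.8, 0.0]
width: 0.999
grip_force: 0.0
```

Emit:
apply_moves:
  fingers: [0.85, 0.75, 0.7, 0.65, 0.6, 0.55, 0.5, 0.5, 0.5, 0.5, 0.5]
  travel:
    - [0, 0, 0]
    - [0, 0, 0]
    - [0, 0, 0]
    - [0, 0, 0]
    - [0, 0, 0]
    - [0, 0, 0]
    - [0, 0, 0]
    - [0, 0, 0]
    - [0, 0, 0]
    - [0, 0, 0]
    - [0, 0, 0]
  rotation:
    - [0, 0, 0]
    - [0, 0, 0]
    - [0, 0, 0]
    - [0, 0, 0]
    - [0, 0, 0]
    - [0, 0, 0]
    - [0, 0, 0]
    - [0, 0, 0]
    - [0, 0, 0]
    - [0, 0, 0]
    - [0, 0, 0]
  newtons: 25

```text
time: 32.9
tool_pos: [0.5829, 0.3686, 0.0123]
tcp_rot: [2.175, 2.267, 0.002]
wrist_force: [-0.6, -0.4, 5.6]
width: 0.604
grip_force: 26.0
```

Emit:
apply_moves:
  fingers: [0.5, 0.5, 0.5, 0.5, 0.5, 0.5, 0.5, 0.5, 0.5, 0.5]
  travel:
    - [0, 0, -0.1]
    - [0, 0, -0.2]
    - [0, 0, -0.4]
    - [0, 0, -0.5]
    - [0, 0, -0.5]
    - [0, 0, -0.5]
    - [0, 0, -0.5]
    - [0, 0, -0.3]
    - [0, 0, -0.2]
    - [0, 0, 0]
  rotation:
    - [0, 0, 0]
    - [0, 0, 0]
    - [0, 0, 0]
    - [0, 0, 0]
    - [0, 0, 0]
    - [0, 0, 0]
    - [0, 0, 0]
    - [0, 0, 0]
    - [0, 0, 0]
    - [0, 0, 0]

```text
time: 33.9
tool_pos: [0.5831, 0.3687, 0.1729]
tcp_rot: [2.175, 2.266, 0.004]
wrist_force: [-0.0, 0.2, -1.9]
width: 0.599
grip_force: 26.5
```

Emit:
apply_moves:
  fingers: [0.5, 0.5, 0.5, 0.5, 0.5, 0.5, 0.5, 0.5, 0.5, 0.5, 0.5, 0.5]
  travel:
    - [-0.2, 0.08, 0]
    - [-0.3, 0.08, 0]
    - [-0.4, 0.08, 0]
    - [-0.5, 0.08, 0]
    - [-0.5, 0.08, 0]
    - [-0.5, 0.08, 0]
    - [-0.5, 0.08, 0]
    - [-0.5, 0.08, 0]
    - [-0.5, 0.08, 0]
    - [-0.5, 0.08, 0]
    - [-0.5, 0.08, 0]
    - [-0.5, 0.04, 0]
  rotation:
    - [0, 0, 0]
    - [0, 0, 0]
    - [0, 0, 0]
    - [0, 0, 0]
    - [0, 0, 0]
    - [0, 0, 0]
    - [0, 0, 0]
    - [0, 0, 0]
    - [0, 0, 0]
    - [0, 0, 0]
    - [0, 0, 0]
    - [0, 0, 0]

```text
time: 35.1
tool_pos: [0.6392, 0.0972, 0.1703]
tcp_rot: [-2.176, -2.265, 0.002]
wrist_force: [-0.4, 0.0, -2.1]
width: 0.599
grip_force: 26.5
```

Emit:
apply_moves:
  fingers: [0.5, 0.5, 0.5, 0.5, 0.5, 0.5, 0.5, 0.5, 0.5, 0.5, 0.5, 0.5]
  travel:
    - [-0.5, 0, 0]
    - [-0.5, 0, 0]
    - [-0.5, 0, 0]
    - [-0.5, 0, 0]
    - [-0.4, 0, 0]
    - [-0.4, 0, 0]
    - [-0.3, 0, 0]
    - [-0.2, 0, 0]
    - [-0.05, 0, 0]
    - [0, 0, 0]
    - [0, 0, 0]
    - [0, 0, 0]
  rotation:
    - [0, 0, 0]
    - [0, 0, 0]
    - [0, 0, 0]
    - [0, 0, 0]
    - [0, 0, 0]
    - [0, 0, 0]
    - [0, 0, 0]
    - [0, 0, 0]
    - [0, 0, 0]
    - [0, 0, 0]
    - [0, 0, 0]
    - [0, 0, 0]

```text
time: 36.3
tool_pos: [0.6465, -0.0661, 0.1713]
tcp_rot: [-2.174, -2.268, -0.0]
wrist_force: [-0.8, -0.3, -1.4]
width: 0.601
grip_force: 26.5
```

```bash
python3 - <<'E'
from h import *
t=read_camera("top");st()
for d in tip_of("top","jar3")[:4]: print("top",round(d["p"],2),np.round(d["location"],1),at(t,d["location"],.025).round(3))
E
```

```text
36.35 [ 0.6465 -0.0661  0.1713] [-2.174 -2.268 -0.   ] F [ 0.5  0.7 -2. ] w 0.597 g 26.5 q [-0.14  0.26  1.72  0.    1.16 -0.18]
top 0.6 [276.3 127.6] [ 0.678 -0.078]
top 0.45 [300.3 136.2] [ 0.651 -0.152]
```

Emit:
apply_moves:
  fingers: [0.5, 0.5, 0.5, 0.5, 0.5, 0.5, 0.5, 0.5, 0.5, 0.5, 0.5]
  travel:
    - [-0.05, 0, 0.3]
    - [0, 0, 0.5]
    - [0, 0, 0.5]
    - [0, 0, 0.5]
    - [0, 0, 0.4]
    - [0, 0, 0.2]
    - [0, 0, 0.1]
    - [0, 0, 0.1]
    - [0, 0, 0.1]
    - [0, 0, 0.07]
    - [0, 0, 0]
  rotation:
    - [0, 0, 0]
    - [0, 0, 0]
    - [0, 0, 0]
    - [0, 0, 0]
    - [0, 0, 0]
    - [0, 0, 0]
    - [0, 0, 0]
    - [0, 0, 0]
    - [0, 0, 0]
    - [0, 0, 0]
    - [0, 0, 0]

```text
time: 37.5
tool_pos: [0.6466, -0.0695, 0.0328]
tcp_rot: [2.175, 2.267, 0.0]
wrist_force: [0.1, 0.6, -1.8]
width: 0.598
grip_force: 26.6
```

Emit:
apply_moves:
  fingers: [0.65, 0.7, 0.8, 0.9, 0.9, 0.9, 0.9, 0.9, 0.9, 1, 1, 1]
  travel:
    - [0, 0, 0]
    - [0, 0, 0]
    - [0, 0, 0]
    - [0, 0, 0]
    - [0, 0, 0]
    - [0, 0, -0.2]
    - [0, 0, -0.4]
    - [0, 0, -0.7]
    - [0, 0, -0.8]
    - [0, 0, -0.8]
    - [0, 0, -0.6]
    - [0, 0, 0]
  rotation:
    - [0, 0, 0]
    - [0, 0, 0]
    - [0, 0, 0]
    - [0, 0, 0]
    - [0, 0, 0]
    - [0, 0, 0]
    - [0, 0, 0]
    - [0, 0, 0]
    - [0, 0, 0]
    - [0, 0, 0]
    - [0, 0, 0]
    - [0, 0, 0]

```text
time: 38.7
tool_pos: [0.6505, -0.07, 0.2158]
tcp_rot: [2.168, 2.26, 0.011]
wrist_force: [0.4, -0.5, -0.2]
width: 1.004
grip_force: 0.0
```

Emit:
apply_moves:
  fingers: [0.5, 0, 0, 0, 0, 0, 0, 0]
  travel:
    - [0.5, 0, 0]
    - [0.7, 0, 0]
    - [0.7, 0, 0]
    - [0.7, 0, 0]
    - [0.7, 0, 0]
    - [0, 0, 0]
    - [0, 0, 0]
    - [0, 0, 0]
  rotation:
    - [0, 0, 0]
    - [0, 0, 0]
    - [0, 0, 0]
    - [0, 0, 0]
    - [0, 0, 0]
    - [0, 0, 0]
    - [0, 0, 0]
    - [0, 0, 0]

```text
time: 39.5
tool_pos: [0.6395, 0.0946, 0.2074]
tcp_rot: [-2.175, -2.267, 0.001]
wrist_force: [0.2, 0.4, 0.3]
width: -0.004
grip_force: 0.0
```

```bash
python3 - <<'E'
from h import *
t=read_camera("top");sd=read_camera("side");st()
for d in tip_of("top","jar3")[:4]: print("top",round(d["p"],2),np.round(d["location"],1),at(t,d["location"],.025).round(3))
hsv=cv2.cvtColor(t["image"],cv2.COLOR_RGB2HSV);H,S,V=[hsv[:,:,i].astype(int) for i in range(3)]
X,Y=np.meshgrid(range(512),range(384));box=lambda a,b,c,d:(X>a)&(X<b)&(Y>c)&(Y<d)
print("crate",mrect(t,(S>150)&(H<20)&box(250,325,100,175),.046))
print("handle",mrect(t,((S>150)&((H<8)|(H>172))&box(240,315,185,225)),.026))
cv2.imwrite("pics/w9.png",np.hstack([cv2.resize(t["image"][60:260,80:430,::-1],(560,320))[:, :],cv2.resize(sd["image"][180:330,220:330,::-1],(235,320))]))
E
```

```text
39.6 [0.6397 0.0942 0.2076] [ 2.177e+00  2.265e+00 -1.000e-03] F [0.3 0.1 0. ] w 0.003 g 0.0 q [ 0.11  0.23  1.69 -0.    1.22  0.07]
top 0.83 [297.6 136.9] [ 0.649 -0.144]
top 0.82 [275.4 138.8] [ 0.643 -0.075]
top 0.44 [159.2 253.9] [0.29  0.278]
crate [644.8, -107.0, 171.3, 172.7, 90.0]
handle [449.8, -96.2, 20.3, 95.1, 2.4]
```

View pics/w9.png

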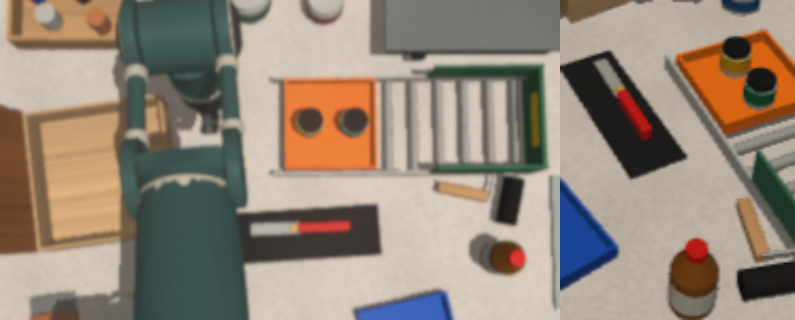

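Both jars stand upright in the crate, at (308,122) and (352,122) in the top crop, and the knife lies on the mat. I take the shut fingers down behind the crate's open-end wall.

Emit:
apply_moves:
  fingers: [0, 0, 0, 0, 0, 0, 0, 0, 0, 0, 0, 0]
  travel:
    - [-0.4, 0.08, 0]
    - [-0.5, 0, 0]
    - [-0.38, 0, 0]
    - [0, 0, 0.5]
    - [0, 0, 0.5]
    - [0, 0, 0.5]
    - [0, 0, 0.5]
    - [0, 0, 0.5]
    - [0, 0, 0.5]
    - [0, 0, 0.4]
    - [0, 0, 0.13]
    - [0, 0, 0]
  rotation:
    - [0, 0, 0]
    - [0, 0, 0]
    - [0, 0, 0]
    - [0, 0, 0]
    - [0, 0, 0]
    - [0, 0, 0]
    - [0, 0, 0]
    - [0, 0, 0]
    - [0, 0, 0]
    - [0, 0, 0]
    - [0, 0, 0]
    - [0, 0, 0]

```text
time: 40.85
tool_pos: [0.6454, 0.0309, 0.03]
tcp_rot: [-2.175, -2.264, 0.003]
wrist_force: [-0.3, -0.2, -0.5]
width: -0.001
grip_force: 0.0
```

Emit:
apply_moves:
  fingers: [0, 0, 0, 0, 0, 0, 0, 0, 0, 0, 0, 0]
  travel:
    - [-0.1, -0.004, 0]
    - [-0.1, -0.004, 0]
    - [-0.1, -0.004, 0]
    - [-0.1, -0.004, 0]
    - [-0.08, -0.003, 0]
    - [-0.06, -0.003, 0]
    - [-0.06, -0.003, 0]
    - [-0.06, -0.003, 0]
    - [-0.06, -0.003, 0]
    - [-0.06, -0.003, 0]
    - [-0.06, -0.003, 0]
    - [-0.06, -0.003, 0]
  rotation:
    - [0, 0, 0]
    - [0, 0, 0]
    - [0, 0, 0]
    - [0, 0, 0]
    - [0, 0, 0]
    - [0, 0, 0]
    - [0, 0, 0]
    - [0, 0, 0]
    - [0, 0, 0]
    - [0, 0, 0]
    - [0, 0, 0]
    - [0, 0, 0]

```text
time: 42.05
tool_pos: [0.6463, -0.0131, 0.0312]
tcp_rot: [-2.175, -2.266, -0.001]
wrist_force: [-0.1, 2.8, -0.1]
width: 0.002
grip_force: 1.1
```

```bash
cat > c.py <<'E'
from h import *
t=read_camera("top");sd=read_camera("side");st()
hsv=cv2.cvtColor(t["image"],cv2.COLOR_RGB2HSV);H,S,V=[hsv[:,:,i].astype(int) for i in range(3)]
X,Y=np.meshgrid(range(512),range(384));m=(S>150)&(H>5)&(H<18)&(X>240)&(X<425)&(Y>100)&(Y<176)
print("crate",mrect(t,cv2.morphologyEx(m.astype(np.uint8),cv2.MORPH_CLOSE,np.ones((15,15))),.046))
for d in tip_of("top","jar3")[:2]: print("jar",round(d["p"],2),at(t,d["location"],.025).round(3))
E
python3 c.py
```

```text
42.15 [ 0.6463 -0.0137  0.0313] [2.175 2.267 0.   ] F [0.6 0.2 0.3] w -0.0 g 0.1 q [-0.06  0.4   1.83 -0.    0.92 -0.1 ]
crate [644.8, -109.6, 170.3, 172.7, 90.0]
jar 0.73 [ 0.65 -0.15]
jar 0.64 [ 0.658 -0.076]
```

Contact made (2.8 N). I push slowly, about 0.06 m/s.

Emit:
apply_moves:
  fingers: [0, 0, 0, 0, 0, 0, 0, 0, 0, 0, 0, 0]
  travel:
    - [-0.03, -0.001, 0]
    - [-0.05, -0.002, 0]
    - [-0.07, -0.003, 0]
    - [-0.09, -0.004, 0]
    - [-0.11, -0.005, 0]
    - [-0.12, -0.005, 0]
    - [-0.12, -0.005, 0]
    - [-0.12, -0.005, 0]
    - [-0.12, -0.005, 0]
    - [-0.12, -0.005, 0]
    - [-0.12, -0.005, 0]
    - [-0.12, -0.005, 0]
  rotation:
    - [0, 0, 0]
    - [0, 0, 0]
    - [0, 0, 0]
    - [0, 0, 0]
    - [0, 0, 0]
    - [0, 0, 0]
    - [0, 0, 0]
    - [0, 0, 0]
    - [0, 0, 0]
    - [0, 0, 0]
    - [0, 0, 0]
    - [0, 0, 0]

```text
time: 43.4
tool_pos: [0.6463, -0.0736, 0.0313]
tcp_rot: [2.175, 2.267, 0.0]
wrist_force: [1.6, 1.7, -0.7]
width: 0.002
grip_force: 1.0
```

Emit:
apply_moves:
  fingers: [0, 0, 0, 0, 0, 0, 0, 0, 0, 0, 0, 0]
  travel:
    - [-0.12, -0.005, 0]
    - [-0.12, -0.005, 0]
    - [-0.12, -0.005, 0]
    - [-0.12, -0.005, 0]
    - [-0.12, -0.005, 0]
    - [-0.12, -0.005, 0]
    - [-0.12, -0.005, 0]
    - [-0.12, -0.005, 0]
    - [-0.12, -0.005, 0]
    - [-0.12, -0.005, 0]
    - [-0.12, -0.005, 0]
    - [-0.12, -0.005, 0]
  rotation:
    - [0, 0, 0]
    - [0, 0, 0]
    - [0, 0, 0]
    - [0, 0, 0]
    - [0, 0, 0]
    - [0, 0, 0]
    - [0, 0, 0]
    - [0, 0, 0]
    - [0, 0, 0]
    - [0, 0, 0]
    - [0, 0, 0]
    - [0, 0, 0]

```text
time: 44.6
tool_pos: [0.6462, -0.1455, 0.0313]
tcp_rot: [-2.175, -2.267, -0.0]
wrist_force: [2.2, 2.5, -0.7]
width: -0.001
grip_force: 1.3
```

```bash
python3 c.py
```

```text
44.7 [ 0.6458 -0.1463  0.0313] [ 2.175e+00  2.266e+00 -2.000e-03] F [-0.8  0.   1. ] w 0.0 g 0.0 q [-0.26  0.42  1.79 -0.    0.93 -0.3 ]
crate [647.6, -271.4, 178.7, 111.7, 0.2]
jar 0.72 [ 0.638 -0.205]
jar 0.54 [ 0.653 -0.288]
```

Emit:
apply_moves:
  fingers: [0, 0, 0, 0, 0, 0, 0, 0, 0, 0, 0, 0]
  travel:
    - [-0.05, -0.002, 0]
    - [-0.08, -0.003, 0]
    - [-0.12, -0.005, 0]
    - [-0.12, -0.005, 0]
    - [-0.12, -0.005, 0]
    - [-0.12, -0.005, 0]
    - [-0.12, -0.005, 0]
    - [-0.12, -0.005, 0]
    - [-0.12, -0.005, 0]
    - [-0.12, -0.005, 0]
    - [-0.12, -0.005, 0]
    - [-0.12, -0.005, 0]
  rotation:
    - [0, 0, 0]
    - [0, 0, 0]
    - [0, 0, 0]
    - [0, 0, 0]
    - [0, 0, 0]
    - [0, 0, 0]
    - [0, 0, 0]
    - [0, 0, 0]
    - [0, 0, 0]
    - [0, 0, 0]
    - [0, 0, 0]
    - [0, 0, 0]

```text
time: 45.95
tool_pos: [0.6462, -0.2121, 0.0312]
tcp_rot: [2.175, 2.267, 0.0]
wrist_force: [-0.1, 1.8, -1.7]
width: -0.001
grip_force: 1.1
```

Emit:
apply_moves:
  fingers: [0, 0, 0, 0, 0, 0, 0, 0, 0, 0, 0, 0]
  travel:
    - [-0.12, -0.005, 0]
    - [-0.12, -0.005, 0]
    - [-0.12, -0.005, 0]
    - [-0.12, -0.005, 0]
    - [-0.12, -0.005, 0]
    - [-0.12, -0.005, 0]
    - [-0.1, -0.004, 0]
    - [-0.1, -0.004, 0]
    - [-0.08, -0.003, 0]
    - [-0.08, -0.003, 0]
    - [-0.06, -0.003, 0]
    - [-0.06, -0.002, 0]
  rotation:
    - [0, 0, 0]
    - [0, 0, 0]
    - [0, 0, 0]
    - [0, 0, 0]
    - [0, 0, 0]
    - [0, 0, 0]
    - [0, 0, 0]
    - [0, 0, 0]
    - [0, 0, 0]
    - [0, 0, 0]
    - [0, 0, 0]
    - [0, 0, 0]

```text
time: 47.15
tool_pos: [0.6464, -0.272, 0.0314]
tcp_rot: [2.175, 2.267, 0.0]
wrist_force: [1.4, 1.6, -0.6]
width: -0.006
grip_force: 0.8
```

Emit:
apply_moves:
  fingers: [0, 0, 0, 0, 0, 0, 0, 0]
  travel:
    - [-0.06, -0.002, 0]
    - [-0.06, -0.002, 0]
    - [-0.06, -0.002, 0]
    - [-0.06, -0.002, 0]
    - [-0.06, -0.002, 0]
    - [-0.06, -0.002, 0]
    - [-0.06, -0.002, 0]
    - [0, 0, 0]
  rotation:
    - [0, 0, 0]
    - [0, 0, 0]
    - [0, 0, 0]
    - [0, 0, 0]
    - [0, 0, 0]
    - [0, 0, 0]
    - [0, 0, 0]
    - [0, 0, 0]

```text
time: 47.95
tool_pos: [0.6463, -0.2934, 0.0313]
tcp_rot: [2.175, 2.266, -0.001]
wrist_force: [-0.0, -0.1, 0.3]
width: -0.003
grip_force: 0.0
```

```bash
python3 c.py
```

```text
48.05 [ 0.646  -0.2932  0.0312] [-2.175e+00 -2.267e+00  1.000e-03] F [-0.  -0.3  0.1] w 0.005 g 0.0 q [-0.46  0.5   1.68 -0.    0.97 -0.5 ]
crate [623.5, -430.2, 113.5, 100.9, 0.8]
jar 0.62 [ 0.653 -0.433]
jar 0.47 [ 0.651 -0.358]
```

Nearly there; I creep on in small steps until the force rises.

Emit:
apply_moves:
  fingers: [0, 0, 0, 0, 0]
  travel:
    - [-0.04, -0.002, 0]
    - [-0.04, -0.002, 0]
    - [-0.04, -0.002, 0]
    - [-0.04, -0.002, 0]
    - [-0.04, -0.002, 0]
  rotation:
    - [0, 0, 0]
    - [0, 0, 0]
    - [0, 0, 0]
    - [0, 0, 0]
    - [0, 0, 0]

```text
time: 48.6
tool_pos: [0.6461, -0.3027, 0.0311]
tcp_rot: [-2.175, -2.267, 0.0]
wrist_force: [-0.7, 2.0, -0.1]
width: 0.003
grip_force: 1.0
```

Emit:
apply_moves:
  fingers: [0, 0, 0]
  travel:
    - [-0.04, -0.002, 0]
    - [-0.04, -0.002, 0]
    - [-0.03, -0.001, 0]
  rotation:
    - [0, 0, 0]
    - [0, 0, 0]
    - [0, 0, 0]

```text
time: 48.9
tool_pos: [0.6463, -0.3047, 0.0311]
tcp_rot: [-2.173, -2.262, -0.006]
wrist_force: [0.7, 14.4, 4.4]
width: 0.001
grip_force: 7.3
```

Force 14 N at the expected spot: the crate is home. I back off, rise, and check everything.

Emit:
apply_moves:
  fingers: [0, 0, 0, 0, 0, 0, 0, 0, 0, 0, 0, 0]
  travel:
    - [0.1, 0.004, 0]
    - [0.3, 0.01, 0]
    - [0.5, 0.02, 0]
    - [0.5, 0.02, 0]
    - [0.6, 0, 0]
    - [0, 0, -0.6]
    - [0, 0, -0.8]
    - [0, 0, -0.8]
    - [0.8, 0, -0.8]
    - [0.9, 0, -0.4]
    - [0.9, 0, 0]
    - [0, 0, 0]
  rotation:
    - [0, 0, 0]
    - [0, 0, 0]
    - [0, 0, 0]
    - [0, 0, 0]
    - [0, 0, 0]
    - [0, 0, 0]
    - [0, 0, 0]
    - [0, 0, 0]
    - [0, 0, 0]
    - [0, 0, 0]
    - [0, 0, 0]
    - [0, 0, 0]

```text
time: 50.1
tool_pos: [0.6401, -0.0778, 0.1985]
tcp_rot: [2.169, 2.271, 0.005]
wrist_force: [0.0, -0.3, -0.1]
width: 0.002
grip_force: 0.0
```

```bash
python3 c.py; python3 - <<'E'
from h import *
t=read_camera("top");sd=read_camera("side")
cv2.imwrite("pics/f.png",np.hstack([cv2.resize(t["image"][60:260,60:430,::-1],(480,400)),cv2.resize(sd["image"][60:330,190:405,::-1],(318,400))]))
hsv=cv2.cvtColor(t["image"],cv2.COLOR_RGB2HSV);H,S,V=[hsv[:,:,i].astype(int) for i in range(3)]
X,Y=np.meshgrid(range(512),range(384))
print("handle",mrect(t,((S>150)&((H<8)|(H>172))&(X>240)&(X<315)&(Y>185)&(Y<225)),.026))
E
```

```text
50.2 [ 0.6396 -0.0818  0.1969] [ 2.171  2.269 -0.   ] F [ 0.3 -0.8  0.9] w -0.001 g 0.0 q [-0.17  0.23  1.71 -0.    1.2  -0.21]
crate [652.2, -399.4, 181.8, 169.6, 90.0]
jar 0.72 [ 0.655 -0.436]
jar 0.62 [ 0.658 -0.37 ]Traceback (most recent call last):
  File "<stdin>", line 6, in <module>
  File "h.py", line 15, in mrect
    k=max(cv2.findContours(m.astype(np.uint8),cv2.RETR_EXTERNAL,cv2.CHAIN_APPROX_NONE)[0],key=cv2.contourArea)
ValueError: max() iterable argument is empty
```

View pics/f.png

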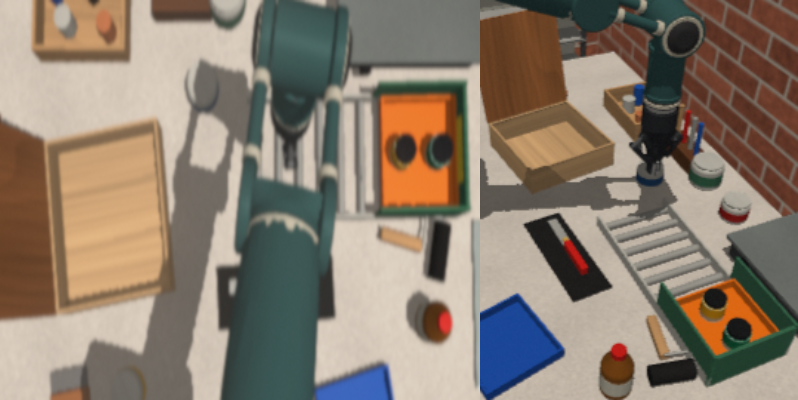

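The final view shows the empty case with its lid back, the knife on the mat at (572,250) in the picture, and the crate in the green bay with both jars standing at (715,303) and (738,332). I hand the job in.

```bash
python3 -c "
from workcell import *
print(finish_job())"
```

```text
the job is handed in; nothing more can be done
None
```

I handed the job in at about 50 s of the 208 s limit; no verdict came back. The lid is pried up and standing open, the knife is back on its mat, and the two jars present (yellow and green) stand upright in the orange crate, rolled home in the green bay.

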